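# Take a finished strip out of the plunger-locked strip incubator

## Task

The red-tabbed reagent strip has finished incubating. A blue-capped vial was left standing on the incubator's deck, where the cover has to go: stand it upright on the worktop. Then pull up the red plunger knob and slide the amber cover fully open until the plunger drops into its open hole, lay the red-tabbed strip down in the groove of the blue carrier with its tab at the open end, and finally slide the cover shut again until the plunger locks; leave the green-tabbed strips in their grooves and the other things on the bench where they are.

Things in the scene. Friction and masses are not known exactly. Their poses are not given: they have to be found in the camera images.
- incubator: White bench incubator for strips, fixed, 160 (x) x 260 (y) x 65 mm high. Origin: centre of its underside; -x is its front (display, facing the robot). Strip bay on the -y half, flat deck on the +y half. Along front and back, aluminium rails along y, |x| = 54 to 78 mm, top at z = 54 mm, with keeper strips to z = 65 mm over the cover's edges.
- bay (a point): Centre of the strip bay, on a groove's floor, 39 mm above the worktop. Axes as the incubator's. Three grooves run along x, at y = -38, 0 and +38 mm from here, 16 mm wide, 108 mm long, 5 mm deep. A strip lies in each, tab to -x, standing 9 mm proud of the ribs, under the cover when shut.
- deck (a point): Centre of the grey deck on the incubator's +y half, 108 (x) x 125 mm (y), 44 mm above the worktop; the open cover lies over all of it, so whatever stands there blocks the cover.
- open_hole (a point): Steel-ringed index hole in the front rail (top 54 mm above the worktop) for the cover's open position; the closed hole is 128 mm to its -y along the rail.
- light_cover (a joint): Amber clear cover, 144 (x) x 114 mm (y), about 7 mm thick, underside 55 mm above the worktop, sliding along the incubator's y. Value in m: 0 = shut over the bay, 0.128 = fully open over the deck; end stops at both. Slides with about 2 N once the plunger is pulled up; travels along +y to open.
- plunger (a joint): Spring index plunger on the cover's front edge, moving straight up. Value in m: how far it is pulled up; 0 = pin fully down in a hole, at most 0.014. The pin sits 8 mm deep in the hole and locks the cover; pulled 9 mm or more, the cover is free. Let go midway it rides on the rail at 8 mm and drops by itself into the hole at either end stop. Spring 6.5 N, 10 N pulled right up.
- knob_grip (a point): Red plunger knob: upright, round, 22 mm diameter, 25 mm high (14 mm below to 10 mm above this point), on the plunger's axis, 60 mm in front of the incubator's y axis (its x = -60 mm). Travels with cover and plunger; pushed down it is 95 mm above the worktop. Below it a 19 mm thick sleeve.
- vial: Small stoppered vial with a blue cap, 23 mm diameter, 40 mm high; starts standing on the incubator's deck; origin: centre of its underside, z along its axis.
- red_strip: Reagent strip with a red tab, 12 (x) x 100 (y) x 14 mm (z), rigid, white with a row of wells; its solid body reaches from y = -44 to +46 mm, the red tab is at the -y end; origin: centre of its underside. It starts in one of the three grooves, its -y (tab) pointing to the incubator's -x.
- red_tab (a point): Point at the tab end of the red-tabbed strip, 44 mm along its -y from its origin, 7 mm above its underside.
- green_strip: A like strip with a green tab, in another groove; stays there. Origin: centre of its underside.
- green_strip_b: The second green-tabbed strip, in the third groove; stays there. Origin: centre of its underside.
- strip_carrier: Blue carrier on a black base, fixed, 132 (x) x 50 (y) x 16 mm; origin: centre of its underside. One groove along x on the centre line: floor at z = 6 mm, 16 mm wide, flared to 24 mm at z = 13 mm; open at the -x end (two white marks), stop wall at the +x end. The strip belongs flat on the floor, its origin over this origin (8 mm lengthwise is close enough), tab towards -x.
- small_bottle: Bystander: clear bottle with a green cap, 43 mm diameter, 82 mm high, standing beyond the carrier's stop end; origin under its centre.
- pink_dish: Bystander: petri dish with pink filling, 59 mm diameter, 15 mm high, origin under its centre.
- cream_dish: Bystander: petri dish with cream filling, 59 mm diameter, 15 mm high, origin under its centre.
- marker: Bystander: black and white marker pen, 17 x 135 x 16 mm, lying beside the carrier, along its own y axis; origin under its centre.
- amber_bottle: Bystander: amber glass bottle with a black cap, 60 mm diameter, 118 mm high, standing behind the incubator in front of the blue tube rack; origin under its centre.
- beaker: Bystander: empty glass beaker, 53 mm diameter, 70 mm high, origin under its centre.
There are look-alikes about, which are no part of the job. There is more than one size of the strip_carrier; the one meant has the size given above.

How it is judged:
By the outcome, as a careful person would: the job done as asked, in the order asked, and still so for the second after the job is handed in, with the robot touching nothing.
It also fails if it takes over 66 s, if anything falls off the work surface, if the arm or the gripper's body presses on something with over 40 N, if the wrist force passes 120 N, or if a joint passes its speed limit or range.

## Robot

A 6-joint arm with a two-finger parallel gripper is mounted at the origin on a cart in front of the work surface, level with it; the furniture and walls round the work are solid. World frame = base frame: x ahead of the robot, y to its left, z up, the work surface at z = 0. Lengths are in m, angles in rad, forces in N, time in s.
With the tool pointing down it reaches from about 0.35 to 0.775 m from the base axis. Payload 5.5 kg.
Tool frame: the origin (TCP) lies midway between the tips of the shut fingers; the grasp point (between the pads) lies 19 mm behind it (bot.hold_point_z is the distance from the TCP to the grasp point, in m); x points along the fingers, y is the direction in which the jaws open and shut, and the axes are right-handed (so a half turn about x gives the same grasp; the last joint's range is limited). The gripper opens to 85 mm and grips with 20 to 120 N. Pads are 22 mm wide; open, the fingers measure 114 mm over their backs; the gripper's body (76 mm by 85 mm) begins 54 mm behind the grasp point. The pads swing forward as they close: fully open they stand 13 mm farther back than shut.
Start: joints at [1.027, 0.313, 0.046, 1.304, 0, 1.431], TCP at [0.226, 0.529, 0.231] pointing down, gripper open.
Joint ranges: [-2.76, 2.76], [-0.86, 1.69], [-1.03, 1.26], [-2.2, 2.34], [-1.47, 1.5], [-3.14, 3.14]. Speed limits (rad/s): [2.57, 2.57, 3.14, 3.14, 3.14, 3.14].

## Interface

Orientations are given as a unit quaternion [x, y, z, w].
In Python, from cell import bot gives the robot as it stands.
- The arm moves only by the shell command python3 -m jog 'ROWS' [FORCE]. ROWS is JSON, a list of rows, each an object with "jaw": the gripper's target within -1 to 1 (fully open at 1, half-way at 0, shut at -1); "linear": the shift along the tool's x, y, z in m, a list of three; "angular": the turn, a rotation vector about the tool's x, y, z in degrees, a list of three. A call has 1 to 20 rows; each row is the pose to reach, as a shift and turn from the pose commanded when the call began, along the tool's axes at that moment; what a row does not reach only later rows make up. A row lasts 1/12 s, in which the tool goes at most 41.7 mm and 7.16 degrees, less where a joint would pass 70% of its speed; a pose out of reach is approached as far as the arm can. A call with a gripper value outside its range is refused whole. The fingers move at their own pace and stop on an object; FORCE is the grip in N (left out, the last holds). Time passes only in rows, so rows that repeat a pose let the fingers close. It gives the time, the measured TCP pose, the force and the opening at its end, in the units of the state.
- bot.observe(): the state, without advancing time (a new reading comes with each control period).
- bot.capture(name): name is "side" or "top" or "wrist"; returns a dict with "image" (400x640x3 uint8, blue, green, red), "range_z" (400x640 float32, m along the optical axis (not along the pixel's ray), 0 where there is no reading), "mtx" (3x3 intrinsics, pixels), "extrinsics" (4x4, takes a point from camera to world coordinates); the wrist camera has in their place "tool_from_camera" (4x4, takes a point from camera to tool coordinates, whose origin is the TCP and whose axes are the tool frame's). Camera axes: x right, y up, looking along -z (the intrinsics and any distortion apply to the point x, -y, -z); pixel columns grow to the right and rows downward; lengths in m; the calibration is good to about 2 mm. A picture is of the moment at which its call begins: read the wrist's pose just before it.
- bot.sign_off(): hands the job in, once; it reports no verdict.
The state is a dict: "time": time; "q": joint angles; "joint_velocities": joint speeds; "effort": joint torques, N m; "tool_pos": TCP position; "ee_rot": TCP orientation; "force": force on the tool from outside, world axes, zero at the start; "ft_torque": the same for the moment, N m; "grip_width": finger opening in m.
Only numpy, scipy, OpenCV 4.12 (cv2) and the standard library are available. Lean on these libraries where they do the work, as an engineer would, in place of code of your own. Each camera call takes 0.05 s, during which the arm holds its last target.

## Working session

There is one attempt and no reset: what is moved stays moved. The work goes in short steps, Python scripts to look and compute and a shell command to move; the robot and the scene stay as the last step left them, time stands still between calls to the robot, and variables do not carry over. Pictures are saved under pics/ and viewed, and the job is handed in when it is done.

```bash
ls; mkdir -p pics; python3 - <<'E'
from cell import bot
import cv2,numpy as np
s=bot.observe(); print(s['time'],s['tool_pos'],s['ee_rot'],s['grip_width'],bot.hold_point_z)
for n in ['side','top','wrist']:
    c=bot.capture(n); cv2.imwrite(f'pics/{n}0.png',c['image']); np.savez(f'pics/{n}0.npz',**{k:v for k,v in c.items()})
    print(n,c['mtx'].tolist(),[ (k,np.round(v,3).tolist()) for k,v in c.items() if k in('extrinsics','tool_from_camera')],c.keys())
print(bot.observe()['time'])
E
```

```text
pics
0.0 [0.22568128 0.52832732 0.23040647] [ 0.14118588  0.69293965 -0.1424034   0.6925478 ] 0.08528264364176298 0.0187
side [[400.650320397269, 0.0, 328.46198770197543], [0.0, 400.650320397269, 200.60768700698753], [0.0, 0.0, 1.0]] [('extrinsics', [[0.907, 0.232, -0.351, 0.187], [-0.421, 0.466, -0.778, -1.091], [-0.017, 0.854, 0.52, 0.762], [0.0, 0.0, 0.0, 1.0]])] dict_keys(['image', 'range_z', 'mtx', 'extrinsics'])
top [[366.3899835928122, 0.0, 317.30405520389877], [0.0, 366.3899835928122, 199.15790296703398], [0.0, 0.0, 1.0]] [('extrinsics', [[0.021, 0.984, -0.178, 0.403], [-1.0, 0.02, -0.011, -0.085], [-0.008, 0.178, 0.984, 1.343], [0.0, 0.0, 0.0, 1.0]])] dict_keys(['image', 'range_z', 'mtx', 'extrinsics'])
wrist [[309.61073181218944, 0.0, 318.76188048316504], [0.0, 309.61073181218944, 197.9956930868744], [0.0, 0.0, 1.0]] [('tool_from_camera', [[-0.0, 0.282, -0.959, -0.142], [1.0, 0.0, 0.0, -0.001], [0.0, -0.959, -0.282, -0.072], [0.0, 0.0, 0.0, 1.0]])] dict_keys(['image', 'range_z', 'mtx', 'tool_from_camera'])
0.15
```

View pics/top0.png

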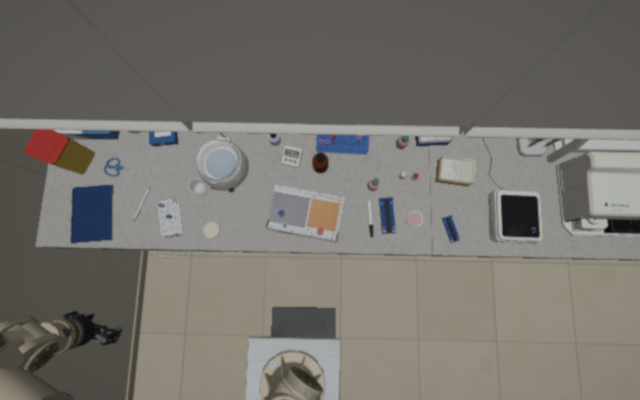

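View pics/side0.png

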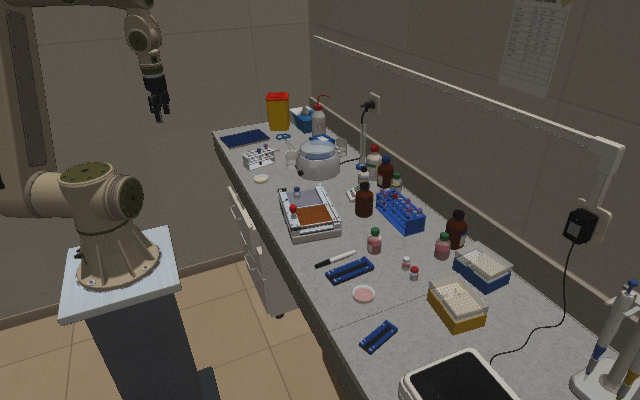

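View pics/wrist0.png

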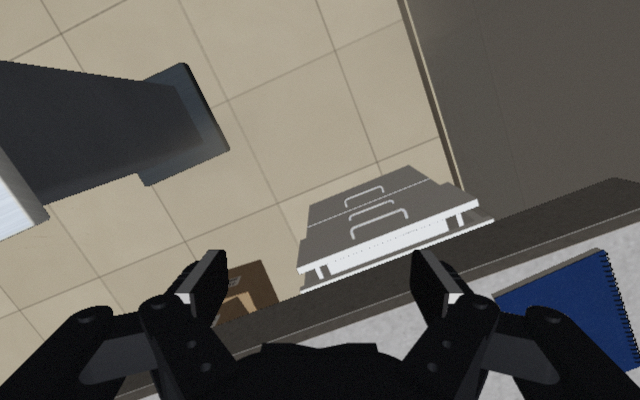

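The top view shows the incubator at about (306,213), a large blue carrier at (387,215), and a smaller blue one at (451,228). Next I'll enlarge these and measure.

```bash
cat > h.py <<'E'
import numpy as np, cv2
from scipy.spatial.transform import Rotation as R
from cell import bot
def load(f): return dict(np.load(f))
def T_of(c,s=None):
    if 'extrinsics' in c: return c['extrinsics']
    T=np.eye(4);T[:3,:3]=R.from_quat(c['ee_rot']).as_matrix();T[:3,3]=c['tool_pos'];return T@c['tool_from_camera']
def snap(n,name):
    s=bot.observe();c=bot.capture(n);c['ee_rot']=s['ee_rot'];c['tool_pos']=s['tool_pos']
    cv2.imwrite(f'pics/{name}.png',c['image']);np.savez(f'pics/{name}.npz',**c);return c
def ray(c,u,v):
    K=c['mtx'];T=T_of(c);d=np.array([(u-K[0,2])/K[0,0],-(v-K[1,2])/K[1,1],-1.])
    return T[:3,3],T[:3,:3]@d
def onz(c,u,v,z):
    o,d=ray(c,u,v);t=(z-o[2])/d[2];return o+t*d
def dep(c,u,v):
    o,d=ray(c,u,v);return o+c['range_z'][int(round(v)),int(round(u))]*d
def tri(c1,p1,c2,p2):
    o1,d1=ray(c1,*p1);o2,d2=ray(c2,*p2);A=np.stack([d1,-d2],1);t=np.linalg.lstsq(A,o2-o1,rcond=None)[0]
    a=o1+t[0]*d1;b=o2+t[1]*d2;return (a+b)/2,np.linalg.norm(a-b)
def proj(c,p):
    T=np.linalg.inv(T_of(c));q=T[:3,:3]@np.asarray(p)+T[:3,3];K=c['mtx']
    return np.array([K[0,2]+K[0,0]*q[0]/-q[2],K[1,2]+K[1,1]*q[1]/q[2]])
def crop(f,x0,y0,x1,y1,k,out):
    im=cv2.imread(f'pics/{f}.png')[y0:y1,x0:x1];im=cv2.resize(im,None,fx=k,fy=k,interpolation=cv2.INTER_CUBIC)
    im=cv2.convertScaleAbs(im,alpha=1.3)
    for x in range(-(-x0//10)*10,x1,10): cv2.putText(im,str(x),(int((x-x0)*k),8),0,.3,(0,255,255));cv2.line(im,(int((x+.5-x0)*k),9),(int((x+.5-x0)*k),14),(0,255,255))
    for y in range(-(-y0//10)*10,y1,10): cv2.putText(im,str(y),(0,int((y-y0+.5)*k)),0,.3,(0,255,255))
    cv2.imwrite(f'pics/{out}.png',im)
E
python3 - <<'E'
from h import *
crop('top0',190,130,470,250,2.85,'top0a'); crop('side0',250,170,400,360,3.1,'side0a')
crop('top0',260,175,400,245,5.7,'top0b');crop('side0',265,175,385,260,6.6,'side0b')
E
```

```text
(no output)
```

View pics/top0b.png

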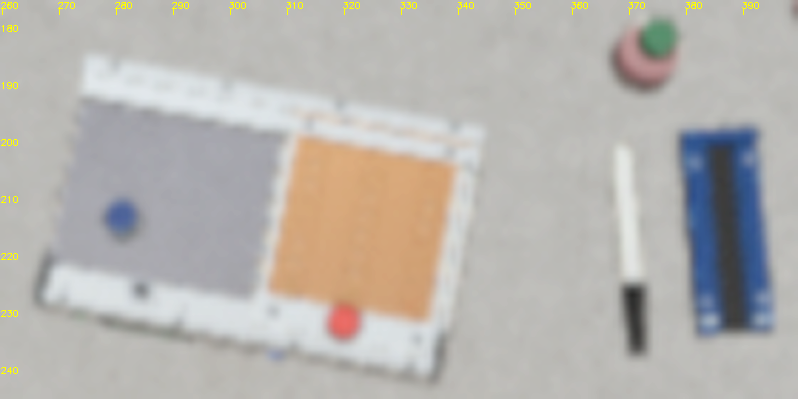

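View pics/side0a.png

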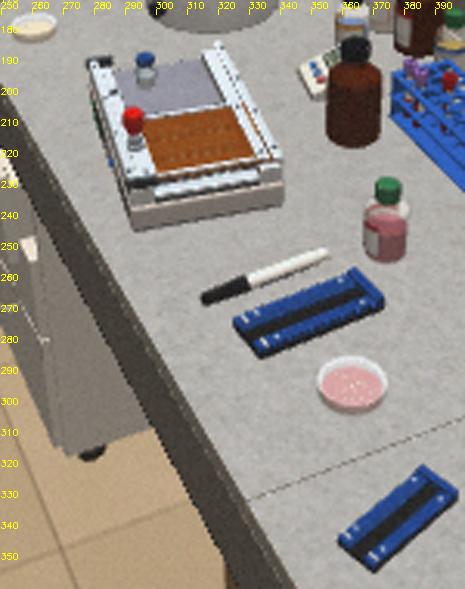

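View pics/side0b.png

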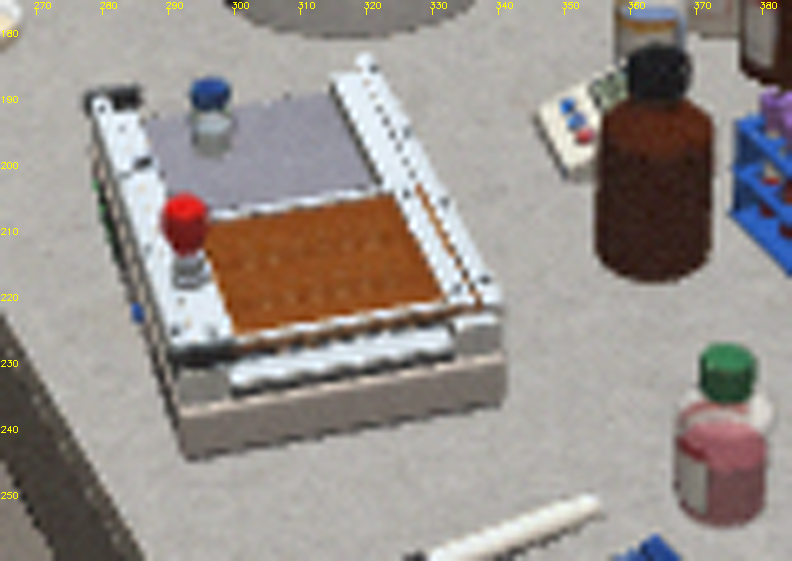

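View pics/top0a.png

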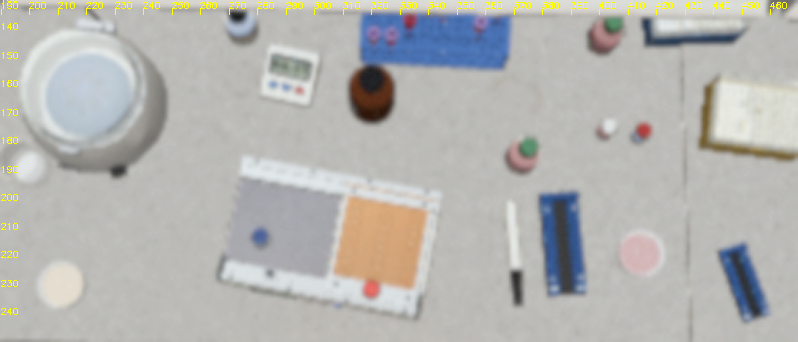

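Two carrier candidates: the large one at top (386,215), with the pen beside it and a bottle beyond its stop end, and the small one at (451,228). I'll check their sizes and fit the incubator, vial and knob.

```bash
python3 - <<'E'
from h import *
np.set_printoptions(precision=4,suppress=True)
t=load('pics/top0.npz');s=load('pics/side0.npz')
print('vial cap top', tri(t,(280,213.5),s,(296,188)),dep(t,280,213),dep(s,296,193))
print('knob top', tri(t,(318.8,231),s,(292.2,205.5)),dep(t,319,231),dep(s,292,208))
c=[onz(t,*p,.016) for p in [(378.5,198),(391.5,197.5),(394.3,232.5),(381.5,233.5)]]
print('carrier',c); print([np.linalg.norm(c[i]-c[(i+1)%4]) for i in range(4)],np.mean(c,0))
print('carr depth',[dep(t,*p) for p in [(382,215),(387,215),(391,215),(375,215)]])
print('small',[onz(t,*p,.016) for p in [(442,218),(450,216),(459,238),(451,241)]])
for n,p in dict(bl=(273.5,185),br=(343,199),fr=(336,242)).items(): print(n,onz(t,*p,.065))
print('openhole',onz(t,283,226,.054),'side',onz(s,285.3,199.5,.054))
print('deck depth',dep(t,295,205),dep(t,300,220),'cover',dep(t,320,210),dep(t,318,222))
for n,p in dict(cream=(211,229.5),pink=(415,218.5),markerA=(368.5,201),markerB=(371,236),beaker=(198,187)).items(): print(n,onz(t,*p,.012))
E
```

```text
vial cap top (array([0.5804, 0.0582, 0.079 ]), np.float64(0.005709084115667244)) [0.5781 0.058  0.0881] [0.5764 0.0414 0.0694]
knob top (array([ 0.5187, -0.0779,  0.1014]), np.float64(0.0027121467736699097)) [ 0.517  -0.0783  0.1059] [ 0.5139 -0.0929  0.1023]
carrier [array([ 0.6512, -0.2941,  0.016 ]), array([ 0.654 , -0.3419,  0.016 ]), array([ 0.5254, -0.3501,  0.016 ]), array([ 0.5209, -0.3038,  0.016 ])]
[np.float64(0.04783974521483066), np.float64(0.12881534837727102), np.float64(0.046464003571629706), np.float64(0.13066473315039584)] [ 0.5879 -0.3225  0.016 ]
carr depth [array([ 0.5892, -0.3074,  0.0097]), array([ 0.5904, -0.3267,  0.0042]), array([ 0.5893, -0.3395,  0.0138]), array([ 0.5903, -0.2834, -0.0016])]
small [array([ 0.5817, -0.5241,  0.016 ]), array([ 0.5897, -0.5534,  0.016 ]), array([ 0.5104, -0.5823,  0.016 ]), array([ 0.499 , -0.5531,  0.016 ])]
bl [0.6818 0.0879 0.065 ]
br [ 0.6359 -0.1607  0.065 ]
fr [ 0.4838 -0.1378  0.065 ]
openhole [0.5368 0.0495 0.054 ] side [0.5363 0.0416 0.054 ]
deck depth [0.6146 0.0103 0.0426] [ 0.5603 -0.0095  0.0456] cover [ 0.5957 -0.08    0.0594] [ 0.553  -0.0738  0.0585]
cream [0.523 0.316 0.012]
pink [ 0.5785 -0.4271  0.012 ]
markerA [ 0.6399 -0.2579  0.012 ]
markerB [ 0.5114 -0.2664  0.012 ]
beaker [0.6803 0.3761 0.012 ]
```

The carrier at (386,215) measures 130 × 47 mm against the stated 132 × 50, so that is the one meant. The small one is about 85 × 31 mm. Now I'll work out the first move, towards a look from above the incubator.

```bash
cat >> h.py <<'E'
def Rt(yaw): # tool x down, tool y = (−sin,cos), deg
    y=np.radians(yaw);return np.stack([[0,0,-1],[-np.sin(y),np.cos(y),0],[np.cos(y),np.sin(y),0]],1)
def go(pos,yaw,s=None):
    s=s or bot.observe();R0=R.from_quat(s['ee_rot']).as_matrix()
    l=R0.T@(np.array(pos)-s['tool_pos']);a=R.from_matrix(R0.T@Rt(yaw)).as_rotvec(degrees=True)
    print('now',np.round(s['tool_pos'],4),'t',round(s['time'],2),'-> linear',np.round(l,4),'angular',np.round(a,2),'rows>=',np.linalg.norm(l)/.0417,np.linalg.norm(a)/7.16)
E
python3 - <<'E'
from h import *
s=bot.observe();print(R.from_quat(s['ee_rot']).as_matrix().round(3),s['q'])
go([.46,.02,.30],-9)
go([.46,-.08,.30],-9)
E
```

```text
[[-0.001  0.393  0.92 ]
 [-0.001  0.92  -0.393]
 [-1.    -0.001 -0.   ]] [ 1.02738050e+00  3.13843435e-01  4.52451588e-02  1.30359261e+00
 -2.93331869e-06  1.43116972e+00]
now [0.2257 0.5284 0.2306] t 0.15 -> linear [-0.069  -0.3756  0.4152] angular [-14.14  -0.02   0.08] rows>= 13.527016117309348 1.974251816225807
now [0.2257 0.5284 0.2306] t 0.15 -> linear [-0.0688 -0.4675  0.4545] angular [-14.14  -0.02   0.08] rows>= 15.722835825197564 1.974251816225807
```

```bash
python3 -m jog '[{"jaw":0,"linear":[-0.069,-0.376,0.415],"angular":[-14.14,0,0]},{"jaw":0,"linear":[-0.069,-0.376,0.415],"angular":[-14.14,0,0]},{"jaw":0,"linear":[-0.069,-0.376,0.415],"angular":[-14.14,0,0]},{"jaw":0,"linear":[-0.069,-0.376,0.415],"angular":[-14.14,0,0]},{"jaw":0,"linear":[-0.069,-0.376,0.415],"angular":[-14.14,0,0]},{"jaw":0,"linear":[-0.069,-0.376,0.415],"angular":[-14.14,0,0]},{"jaw":0,"linear":[-0.069,-0.376,0.415],"angular":[-14.14,0,0]},{"jaw":0,"linear":[-0.069,-0.376,0.415],"angular":[-14.14,0,0]},{"jaw":0,"linear":[-0.069,-0.376,0.415],"angular":[-14.14,0,0]},{"jaw":0,"linear":[-0.069,-0.376,0.415],"angular":[-14.14,0,0]},{"jaw":0,"linear":[-0.069,-0.376,0.415],"angular":[-14.14,0,0]},{"jaw":0,"linear":[-0.069,-0.376,0.415],"angular":[-14.14,0,0]},{"jaw":0,"linear":[-0.069,-0.376,0.415],"angular":[-14.14,0,0]},{"jaw":0,"linear":[-0.069,-0.376,0.415],"angular":[-14.14,0,0]},{"jaw":0,"linear":[-0.069,-0.376,0.415],"angular":[-14.14,0,0]},{"jaw":0,"linear":[-0.069,-0.376,0.415],"angular":[-14.14,0,0]},{"jaw":0,"linear":[-0.069,-0.376,0.415],"angular":[-14.14,0,0]},{"jaw":0,"linear":[-0.069,-0.376,0.415],"angular":[-14.14,0,0]}]' 60
python3 - <<'E'
from h import *
snap('wrist','w1'); s=bot.observe(); print(s['time'],s['tool_pos'],s['q'],s['grip_width'])
E
```

```text
time: 1.65
tool_pos: [0.4591, 0.0209, 0.3001]
ee_rot: [0.055, 0.705, -0.055, 0.705]
force: [-0.1, 0.5, 0.8]
grip_width: 0.0429
1.7 [0.45916471 0.02105224 0.30014167] [-1.29269696e-01  7.66903153e-02 -8.08490966e-02  1.41384045e+00
  2.24844756e-04  2.59570329e-02] 0.04247124186967906
```

View pics/w1.png

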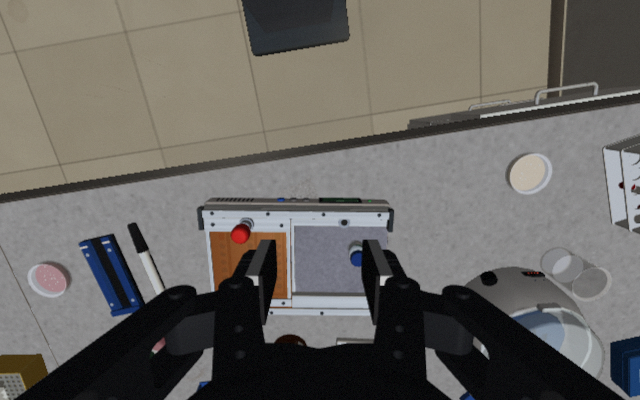

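The wrist view shows the knob at (241,233), the vial cap at (357,256), the open hole at (344,222) and the carrier at (112,275). I'll enlarge it.

```bash
python3 - <<'E'
from h import *
crop('w1',190,190,400,325,3.8,'w1a');crop('w1',70,220,180,325,5,'w1b')
E
```

```text
(no output)
```

View pics/w1a.png

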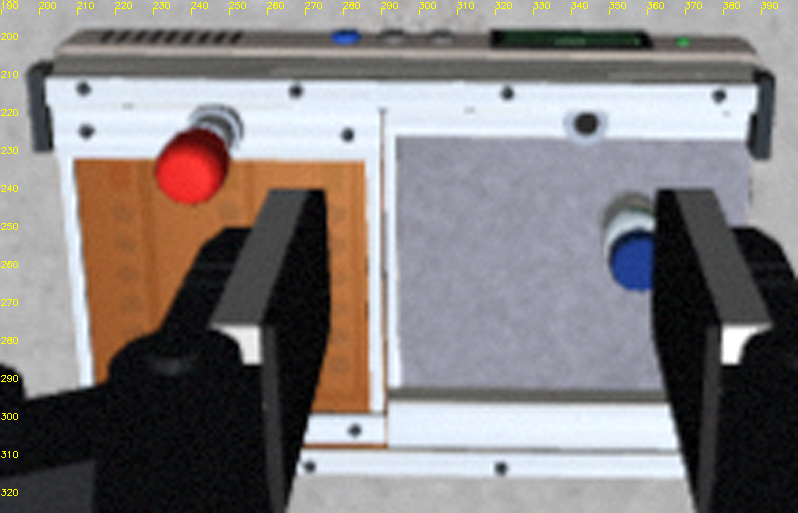

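View pics/w1b.png

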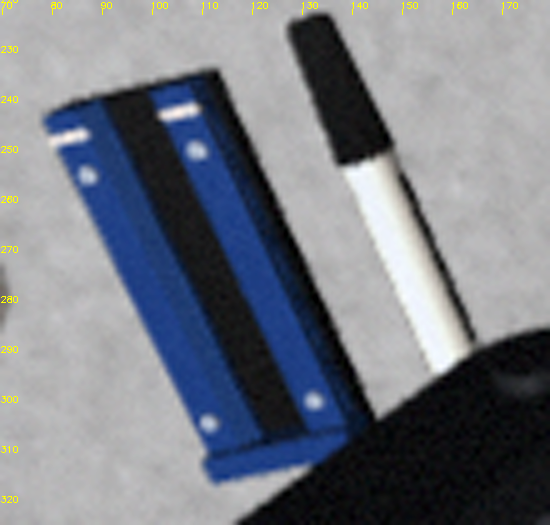

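```bash
python3 - <<'E'
from h import *
np.set_printoptions(precision=4,suppress=True)
w=load('pics/w1.npz');t=load('pics/top0.npz');s=load('pics/side0.npz')
P=lambda x,y:(190+x/3.8-.5,190+y/3.8-.5)
C=lambda x,y:(70+x/5-.5,220+y/5-.5)
hole=onz(w,*P(587,125),.054);knob=onz(w,*P(192,165),.105)
print('hole',hole,'knobtop',knob,'d',hole-knob, np.hypot(*(hole-knob)[:2]),'yaw',np.degrees(np.arctan2(-(hole-knob)[0],(hole-knob)[1])))
print('knob tri top',tri(w,P(192,165),t,(318.8,231)),tri(w,P(192,165),s,(292.2,205.5)))
a=onz(w,*P(47,80),.065);b=onz(w,*P(763,89),.065);print('front edge',a,b,np.linalg.norm(a-b),'yaw',np.degrees(np.arctan2(-(b-a)[0],(b-a)[1])))
a=onz(w,*P(83,89),.065);b=onz(w,*P(719,97),.065);print('screws yaw',np.degrees(np.arctan2(-(b-a)[0],(b-a)[1])),a,b)
print('vial',onz(w,*P(641,259),.084),'tri',tri(w,P(641,259),t,(280,213.5)))
print('carrier')
m=[onz(w,*C(*p),.016) for p in [(68,137),(180,112),(88,176),(196,150),(209,424),(313,401)]];print(np.array(m))
for i in (0,2,4): print((m[i]+m[i+1])/2)
v=(m[4]+m[5]-m[2]-m[3])/2; print('yaw',np.degrees(np.arctan2(v[1],v[0])),np.linalg.norm(v))
e=[onz(w,*C(*p),.016) for p in [(43,120),(218,70),(208,460),(352,428)]];print('corners',np.array(e))
print('rib tops tri',tri(w,C(88,176),t,(383,231)),)
print('deck/cover depth',dep(w,320,260),dep(w,220,260), dep(w,95,265))
E
```

```text
hole [0.5392 0.0418 0.054 ] knobtop [ 0.5134 -0.0817  0.105 ] d [ 0.0258  0.1235 -0.051 ] 0.12611103597895215 yaw -11.788137934985901
knob tri top (array([ 0.5147, -0.0793,  0.1073]), np.float64(0.005390145068426124)) (array([ 0.5164, -0.0826,  0.1036]), np.float64(0.004585805287159369))
front edge [ 0.4905 -0.1365  0.065 ] [0.5313 0.102  0.065 ] 0.2419775698060019 yaw -9.697481737278911
screws yaw -9.699759630082351 [ 0.4955 -0.1253  0.065 ] [0.5318 0.087  0.065 ]
vial [0.5779 0.0525 0.084 ] tri (array([0.5758, 0.055 , 0.089 ]), np.float64(0.005682801954334999))
carrier
[[ 0.5321 -0.3495  0.016 ]
 [ 0.5295 -0.3135  0.016 ]
 [ 0.5453 -0.3483  0.016 ]
 [ 0.5421 -0.313   0.016 ]
 [ 0.6344 -0.3418  0.016 ]
 [ 0.6314 -0.3064  0.016 ]]
[ 0.5308 -0.3315  0.016 ]
[ 0.5437 -0.3307  0.016 ]
[ 0.6329 -0.3241  0.016 ]
yaw 4.20236393245794 0.08944755324848552
corners [[ 0.5256 -0.3549  0.016 ]
 [ 0.5182 -0.2976  0.016 ]
 [ 0.6472 -0.3467  0.016 ]
 [ 0.6429 -0.2973  0.016 ]]
rib tops tri (array([ 0.5251, -0.3001,  0.0701]), np.float64(0.0005100637535411298))
deck/cover depth [0.5942 0.0008 0.0442] [ 0.5659 -0.1338  0.0577] [0.388  0.0313 0.4416]
```

```bash
python3 - <<'E'
from h import *
go([.578,.055,.15],-9.8)
E
```

```text
now [0.4592 0.0211 0.3001] t 1.7 -> linear [0.1501 0.0519 0.1122] angular [ 0.91 -0.03 -0.01] rows>= 4.663439211257169 0.12665752680429648
```

```bash
python3 -m jog '[{"jaw":0.1,"linear":[0.15,0.052,0.112],"angular":[0.9,0,0]},{"jaw":0.1,"linear":[0.15,0.052,0.112],"angular":[0.9,0,0]},{"jaw":0.1,"linear":[0.15,0.052,0.112],"angular":[0.9,0,0]},{"jaw":0.1,"linear":[0.15,0.052,0.112],"angular":[0.9,0,0]},{"jaw":0.1,"linear":[0.15,0.052,0.112],"angular":[0.9,0,0]},{"jaw":0.1,"linear":[0.15,0.052,0.112],"angular":[0.9,0,0]},{"jaw":0.1,"linear":[0.15,0.052,0.112],"angular":[0.9,0,0]},{"jaw":0.1,"linear":[0.15,0.052,0.112],"angular":[0.9,0,0]}]'
python3 - <<'E'
from h import *
snap('wrist','w2')
E
```

```text
time: 2.37
tool_pos: [0.578, 0.0547, 0.1512]
ee_rot: [0.06, 0.705, -0.06, 0.704]
force: [0.2, 0.8, 0.2]
grip_width: 0.0469
```

View pics/w2.png

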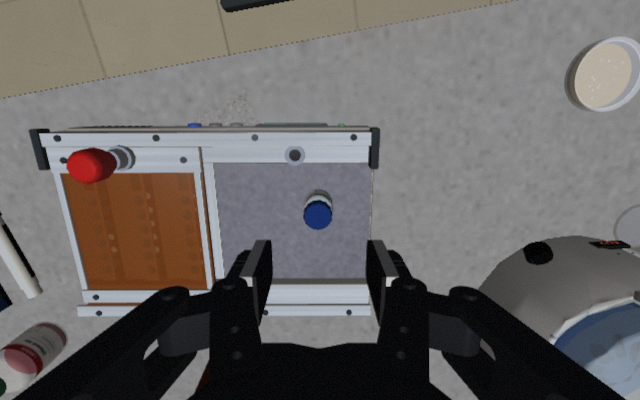

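The vial cap is at (318,213) in the plane between the fingers. The knob is at about (92,166) and the hole at (295,155).

```bash
python3 - <<'E'
from h import *
np.set_printoptions(precision=4,suppress=True)
crop('w2',20,110,390,330,2.16,'w2a')
crop('w2',280,140,360,240,6,'w2b')
w=load('pics/w2.npz')
print('vial cap',onz(w,318,213,.084),'hole',onz(w,294.5,155,.054))
a=onz(w,57,138.5,.065);b=onz(w,354,136,.065);print(np.degrees(np.arctan2(-(b-a)[0],(b-a)[1])),a,b)
E
```

```text
vial cap [0.5783 0.0533 0.084 ] hole [0.5389 0.0417 0.054 ]
-9.341940219075777 [ 0.4962 -0.1247  0.065 ] [0.5312 0.0879 0.065 ]
```

View pics/w2b.png

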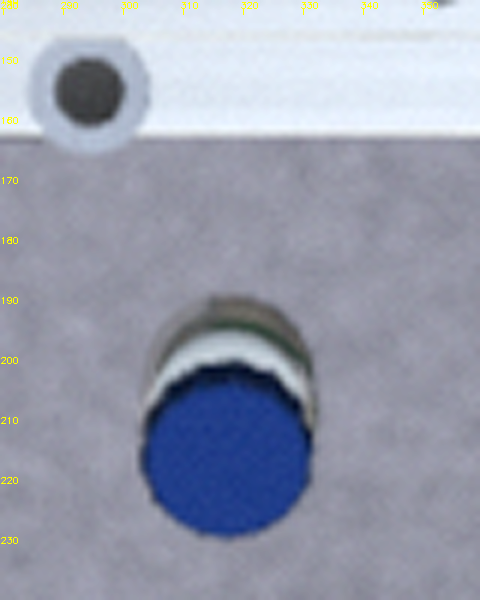

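View pics/w2a.png

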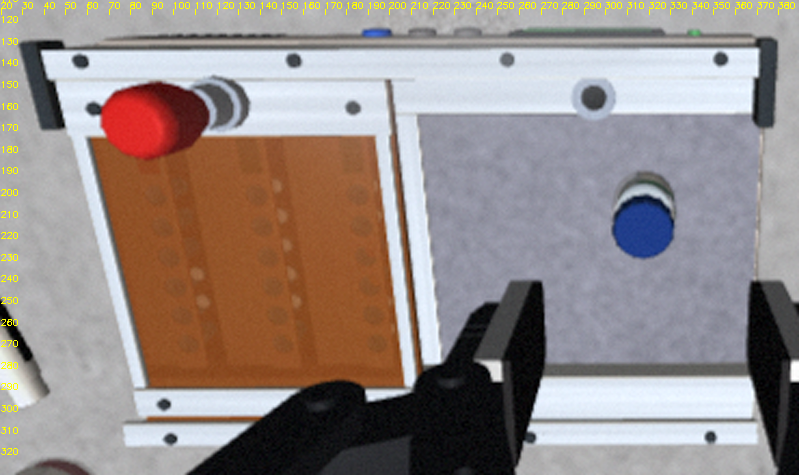

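```bash
python3 - <<'E'
from h import *
print(onz(load('pics/w2.npz'),317.3,214.8,.084))
go([.5795,.0533,.052],-9.6)
E
```

```text
[0.57958497 0.05261294 0.084     ]
now [0.5784 0.0544 0.152 ] t 2.42 -> linear [ 0.1    -0.0009  0.0011] angular [-0.24  0.09 -0.01] rows>= 2.3979794584201106 0.03583618183484121
```

```bash
python3 -m jog '[{"jaw":0.1,"linear":[0.03,-0.0012,0.001],"angular":[0,0,0]},{"jaw":0.1,"linear":[0.06,-0.0012,0.001],"angular":[0,0,0]},{"jaw":0.1,"linear":[0.085,-0.0012,0.001],"angular":[0,0,0]},{"jaw":0.1,"linear":[0.1,-0.0012,0.001],"angular":[0,0,0]},{"jaw":0.1,"linear":[0.1,-0.0012,0.001],"angular":[0,0,0]},{"jaw":0.1,"linear":[0.1,-0.0012,0.001],"angular":[0,0,0]},{"jaw":-0.8,"linear":[0.1,-0.0012,0.001],"angular":[0,0,0]},{"jaw":-0.8,"linear":[0.1,-0.0012,0.001],"angular":[0,0,0]},{"jaw":-0.8,"linear":[0.1,-0.0012,0.001],"angular":[0,0,0]},{"jaw":-0.8,"linear":[0.1,-0.0012,0.001],"angular":[0,0,0]},{"jaw":-0.8,"linear":[0.1,-0.0012,0.001],"angular":[0,0,0]},{"jaw":-0.8,"linear":[0.1,-0.0012,0.001],"angular":[0,0,0]}]' 40
python3 - <<'E'
from h import *
go([.57,.205,.052+.06],-9.6);go([.57,.205,.0085],-9.6)
E
```

```text
time: 3.42
tool_pos: [0.581, 0.0524, 0.0529]
ee_rot: [0.061, 0.703, -0.061, 0.706]
force: [-2.2, -0.2, 6.2]
grip_width: 0.0215
now [0.581  0.0524 0.0529] t 3.42 -> linear [-0.0592  0.1485 -0.0368] angular [-0.29  0.24 -0.03] rows>= 3.933050195934196 0.05267313140779056
now [0.581  0.0524 0.0529] t 3.42 -> linear [ 0.0443  0.1484 -0.0372] angular [-0.29  0.24 -0.03] rows>= 3.8205049427717723 0.05267313140779056
```

```bash
python3 -m jog '[{"jaw":-0.8,"linear":[-0.02,0,0],"angular":[0,0,0]},{"jaw":-0.8,"linear":[-0.05,0,0],"angular":[0,0,0]},{"jaw":-0.8,"linear":[-0.06,0.03,-0.01],"angular":[0,0,0]},{"jaw":-0.8,"linear":[-0.06,0.06,-0.02],"angular":[0,0,0]},{"jaw":-0.8,"linear":[-0.06,0.09,-0.03],"angular":[0,0,0]},{"jaw":-0.8,"linear":[-0.05,0.12,-0.036],"angular":[0,0,0]},{"jaw":-0.8,"linear":[-0.03,0.145,-0.036],"angular":[0,0,0]},{"jaw":-0.8,"linear":[0,0.148,-0.036],"angular":[0,0,0]},{"jaw":-0.8,"linear":[0.025,0.148,-0.036],"angular":[0,0,0]},{"jaw":-0.8,"linear":[0.038,0.148,-0.036],"angular":[0,0,0]},{"jaw":-0.8,"linear":[0.041,0.148,-0.036],"angular":[0,0,0]},{"jaw":-0.8,"linear":[0.043,0.148,-0.036],"angular":[0,0,0]},{"jaw":-0.8,"linear":[0.043,0.148,-0.036],"angular":[0,0,0]},{"jaw":-0.8,"linear":[0.043,0.148,-0.036],"angular":[0,0,0]}]'
python3 - <<'E'
from h import *
snap('wrist','w3')
E
```

```text
time: 4.58
tool_pos: [0.5707, 0.2045, 0.0089]
ee_rot: [0.061, 0.704, -0.061, 0.705]
force: [0.2, 0.2, 1.1]
grip_width: 0.0214
```

View pics/w3.png

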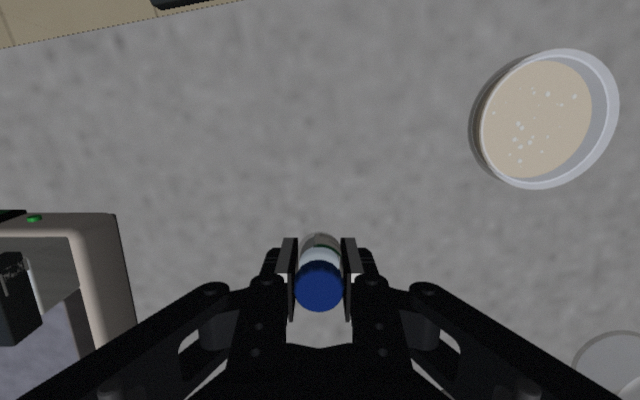

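The vial is held upright just above the worktop, with its cap at (319,287). I'll release it, rise, and move towards the knob.

```bash
python3 -m jog '[{"jaw":-0.8,"linear":[0.0015,0,0],"angular":[0,0,0]},{"jaw":-0.8,"linear":[0.0015,0,0],"angular":[0,0,0]},{"jaw":0,"linear":[0.0015,0,0],"angular":[0,0,0]},{"jaw":0,"linear":[0.0015,0,0],"angular":[0,0,0]},{"jaw":0,"linear":[0.0015,0,0],"angular":[0,0,0]},{"jaw":0,"linear":[0.0015,0,0],"angular":[0,0,0]},{"jaw":0,"linear":[0.0015,0,0],"angular":[0,0,0]},{"jaw":0,"linear":[-0.03,0,0],"angular":[0,0,0]},{"jaw":0,"linear":[-0.07,0,0],"angular":[0,0,0]},{"jaw":0,"linear":[-0.11,0,0],"angular":[0,0,0]},{"jaw":0,"linear":[-0.16,0,0],"angular":[0,0,0]},{"jaw":0,"linear":[-0.16,0,0],"angular":[0,0,0]}]'
python3 - <<'E'
from h import *
go([.515,-.083,.165],-9.6)
E
```

```text
time: 5.63
tool_pos: [0.5728, 0.2053, 0.1751]
ee_rot: [0.062, 0.701, -0.06, 0.708]
force: [0.7, -0.4, 0.4]
grip_width: 0.0426
now [0.5728 0.2053 0.1751] t 5.63 -> linear [ 0.0088 -0.2939 -0.0075] angular [-0.29  0.58 -0.24] rows>= 7.05448469677045 0.09721573926214332
```

```bash
python3 -m jog '[{"jaw":-0.05,"linear":[0.008,-0.294,-0.0075],"angular":[0,0,0]},{"jaw":-0.05,"linear":[0.008,-0.294,-0.0075],"angular":[0,0,0]},{"jaw":-0.05,"linear":[0.008,-0.294,-0.0075],"angular":[0,0,0]},{"jaw":-0.05,"linear":[0.008,-0.294,-0.0075],"angular":[0,0,0]},{"jaw":-0.05,"linear":[0.008,-0.294,-0.0075],"angular":[0,0,0]},{"jaw":-0.05,"linear":[0.008,-0.294,-0.0075],"angular":[0,0,0]},{"jaw":-0.05,"linear":[0.008,-0.294,-0.0075],"angular":[0,0,0]},{"jaw":-0.05,"linear":[0.008,-0.294,-0.0075],"angular":[0,0,0]},{"jaw":-0.05,"linear":[0.008,-0.294,-0.0075],"angular":[0,0,0]},{"jaw":-0.05,"linear":[0.008,-0.294,-0.0075],"angular":[0,0,0]},{"jaw":-0.05,"linear":[0.008,-0.294,-0.0075],"angular":[0,0,0]}]'
python3 - <<'E'
from h import *
snap('wrist','w4');snap('side','s4');crop('s4',230,160,360,260,6,'s4a');crop('w4',240,120,400,260,5,'w4a')
E
```

```text
time: 6.55
tool_pos: [0.5116, -0.0828, 0.1592]
ee_rot: [0.061, 0.705, -0.06, 0.704]
force: [0.3, -0.6, 0.6]
grip_width: 0.0408
```

View pics/w4.png

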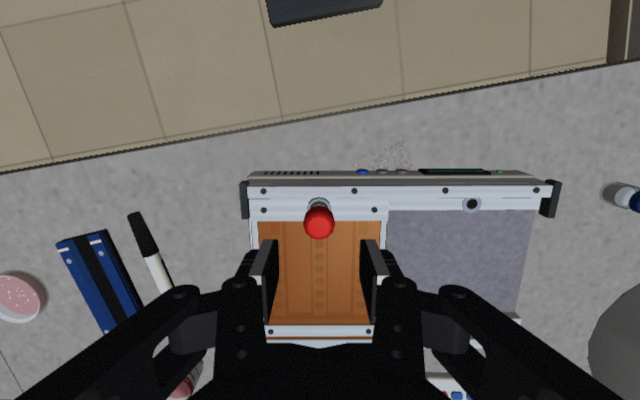

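View pics/w4a.png

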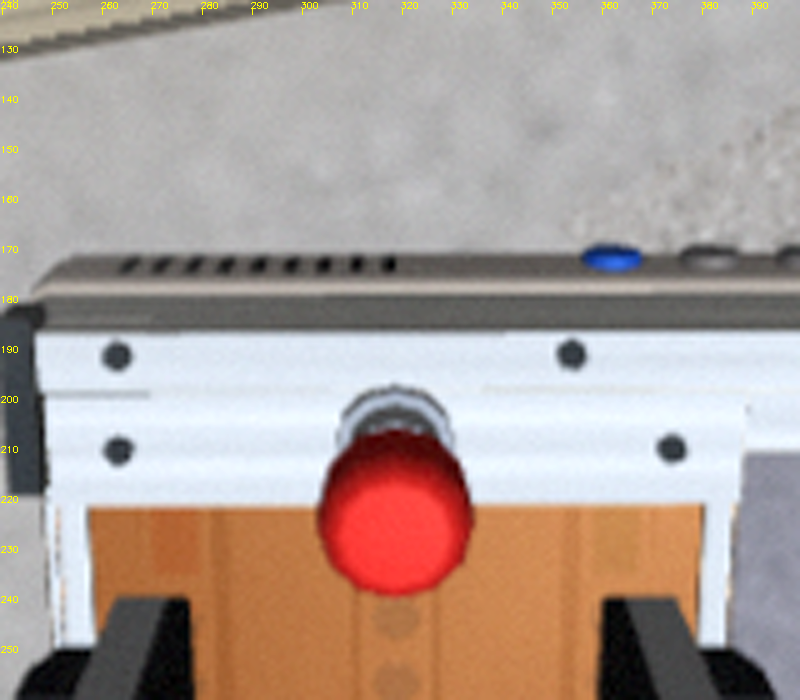

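View pics/s4a.png

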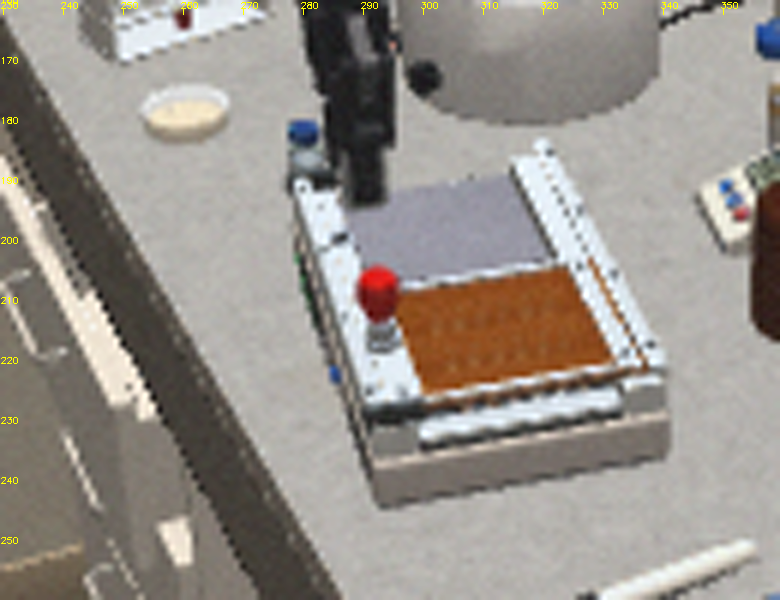

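The vial stands upright on the worktop at side (279,185). The knob top is at wrist (318,226). A reddish tab shows through the cover in the left (-y) groove.

```bash
python3 - <<'E'
from h import *
np.set_printoptions(precision=4,suppress=True)
w=load('pics/w4.npz')
print('knob',onz(w,318.1,226.0,.105),'hole',onz(w,471.5,204,.054),'sleevebase',onz(w,318,203,.062))
P=lambda x,y:(240+x/5-.5,120+y/5-.5)
print('yaw screws',[np.degrees(np.arctan2(-(b-a)[0],(b-a)[1])) for a,b in [(onz(w,*P(116,355),.065),onz(w,*P(571,354),.065)),(onz(w,*P(118,450),.062),onz(w,*P(671,449),.062)),(onz(w,263,190,.065),onz(w,536,189.5,.065))]])
print('knob tri w1', tri(w,(318.1,226),load('pics/w1.npz'),(240.0,233.4)))
go([.5165,-.083,.078],-9.6)
E
```

```text
knob [ 0.5167 -0.0848  0.105 ] hole [0.539  0.0413 0.054 ] sleevebase [ 0.5138 -0.0845  0.062 ]
yaw screws [np.float64(-9.710717429192195), np.float64(-9.733587826262367), np.float64(-9.732442911981133)]
knob tri w1 (array([ 0.5191, -0.0854,  0.0952]), np.float64(0.0026312868516689633))
now [ 0.5117 -0.0824  0.1592] t 6.65 -> linear [0.0812 0.0002 0.0049] angular [-0.16 -0.01 -0.02] rows>= 1.9515182471710797 0.021978247191585146
```

```bash
python3 -m jog '[{"jaw":-0.05,"linear":[0.03,-0.0016,0.0055],"angular":[0,0,0]},{"jaw":-0.05,"linear":[0.055,-0.0016,0.0055],"angular":[0,0,0]},{"jaw":-0.05,"linear":[0.075,-0.0016,0.0055],"angular":[0,0,0]},{"jaw":-0.05,"linear":[0.084,-0.0016,0.0055],"angular":[0,0,0]},{"jaw":-0.05,"linear":[0.084,-0.0016,0.0055],"angular":[0,0,0]},{"jaw":-0.05,"linear":[0.084,-0.0016,0.0055],"angular":[0,0,0]},{"jaw":-0.9,"linear":[0.084,-0.0016,0.0055],"angular":[0,0,0]},{"jaw":-0.9,"linear":[0.084,-0.0016,0.0055],"angular":[0,0,0]},{"jaw":-0.9,"linear":[0.084,-0.0016,0.0055],"angular":[0,0,0]},{"jaw":-0.9,"linear":[0.084,-0.0016,0.0055],"angular":[0,0,0]},{"jaw":-0.9,"linear":[0.084,-0.0016,0.0055],"angular":[0,0,0]}]' 70
python3 - <<'E'
from h import *
s=bot.observe();print(s['tool_pos'],s['q'])
E
```

```text
time: 7.57
tool_pos: [0.5181, -0.0844, 0.0772]
ee_rot: [0.062, 0.703, -0.059, 0.706]
force: [1.1, 8.2, 4.0]
grip_width: 0.0194
[ 0.51814505 -0.08435027  0.07722589] [-0.31728914  0.31467392 -0.34860697  0.90476993  0.00505432 -0.14638315]
```

```bash
python3 -m jog '[{"jaw":-0.9,"linear":[-0.004,0,0],"angular":[0,0,0]},{"jaw":-0.9,"linear":[-0.008,0,0],"angular":[0,0,0]},{"jaw":-0.9,"linear":[-0.012,0,0],"angular":[0,0,0]},{"jaw":-0.9,"linear":[-0.012,0,0],"angular":[0,0,0]},{"jaw":-0.9,"linear":[-0.012,0,0],"angular":[0,0,0]}]'
python3 - <<'E'
from h import *
snap('wrist','w5');crop('w5',240,120,400,320,3,'w5a');snap('side','s5');crop('s5',260,170,350,240,8,'s5a')
E
```

```text
time: 7.98
tool_pos: [0.518, -0.0843, 0.0877]
ee_rot: [0.062, 0.703, -0.059, 0.706]
force: [5.3, 7.5, -9.2]
grip_width: 0.0198
```

View pics/w5a.png

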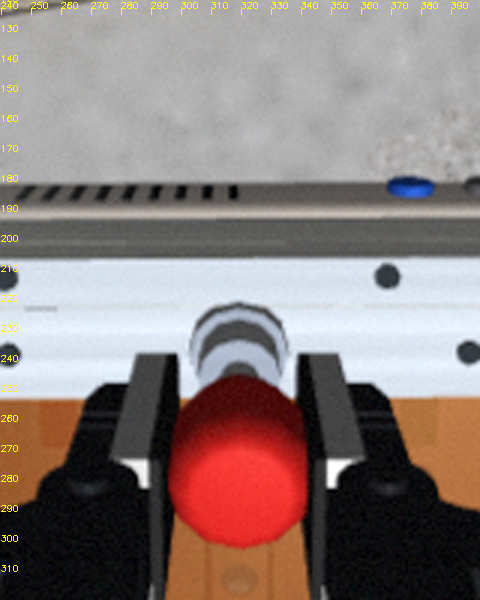

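View pics/s5a.png

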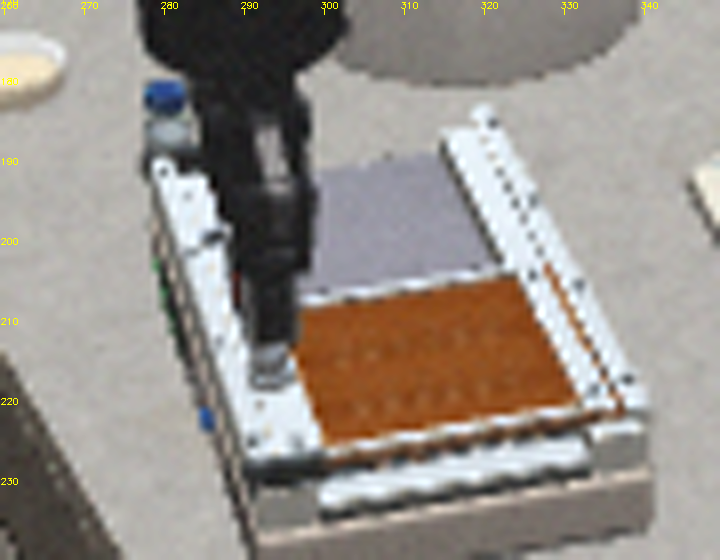

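The knob is gripped and raised about 10.5 mm. The force is 9 N, as the spring should give, and the stem is visible. Next is the slide.

```bash
python3 - <<'E'
from h import *
s=bot.observe();M=R.from_quat(s['ee_rot']).as_matrix()
y=np.radians(-9.73);d=.129*np.array([-np.sin(y),np.cos(y),0])+[0,0,.0008]
print(d,M.T@d,M.round(3))
E
```

```text
[0.02180171 0.12714435 0.0008    ] [-0.00018039  0.12900227 -0.0001489 ] [[ 0.003  0.17   0.985]
 [ 0.004  0.985 -0.17 ]
 [-1.     0.005  0.002]]
```

```bash
python3 -m jog '[{"jaw":-0.9,"linear":[-0.001,0.004,0],"angular":[0,0,0]},{"jaw":-0.9,"linear":[-0.001,0.012,0],"angular":[0,0,0]},{"jaw":-0.9,"linear":[-0.001,0.024,0],"angular":[0,0,0]},{"jaw":-0.9,"linear":[-0.001,0.038,0],"angular":[0,0,0]},{"jaw":-0.9,"linear":[-0.001,0.052,0],"angular":[0,0,0]},{"jaw":-0.9,"linear":[-0.001,0.066,0],"angular":[0,0,0]},{"jaw":-0.9,"linear":[-0.001,0.08,0],"angular":[0,0,0]},{"jaw":-0.9,"linear":[-0.001,0.094,0],"angular":[0,0,0]},{"jaw":-0.9,"linear":[-0.001,0.106,0],"angular":[0,0,0]},{"jaw":-0.9,"linear":[-0.001,0.116,0],"angular":[0,0,0]},{"jaw":-0.9,"linear":[-0.001,0.123,0],"angular":[0,0,0]},{"jaw":-0.9,"linear":[-0.001,0.127,0],"angular":[0,0,0]},{"jaw":-0.9,"linear":[-0.001,0.129,0],"angular":[0,0,0]},{"jaw":-0.9,"linear":[-0.001,0.129,0],"angular":[0,0,0]},{"jaw":-0.9,"linear":[-0.001,0.129,0],"angular":[0,0,0]}]'
python3 - <<'E'
from h import *
snap('wrist','w6');snap('side','s6');crop('s6',260,170,350,240,8,'s6a')
E
```

```text
time: 9.33
tool_pos: [0.5392, 0.0413, 0.0884]
ee_rot: [0.061, 0.704, -0.06, 0.705]
force: [5.9, -0.1, -9.0]
grip_width: 0.0195
```

View pics/w6.png

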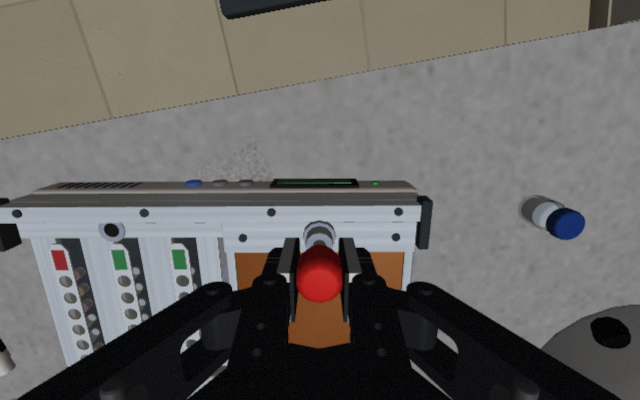

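View pics/s6a.png

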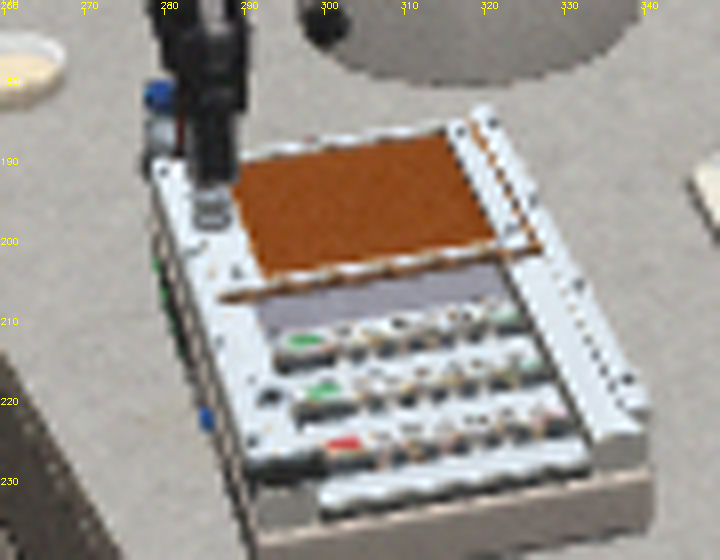

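The cover is nearly open (127.4 mm, no stop force yet). The red strip is at (60,260) in the -y groove, with the greens at (120,260) and (180,258). I'll push gently to the stop, lower and release.

```bash
python3 -m jog '[{"jaw":-0.9,"linear":[0,0.001,0],"angular":[0,0,0]},{"jaw":-0.9,"linear":[0,0.002,0],"angular":[0,0,0]},{"jaw":-0.9,"linear":[0,0.0025,0],"angular":[0,0,0]},{"jaw":-0.9,"linear":[0.004,0.0025,0],"angular":[0,0,0]},{"jaw":-0.9,"linear":[0.008,0.002,0],"angular":[0,0,0]},{"jaw":-0.9,"linear":[0.0115,0.001,0],"angular":[0,0,0]},{"jaw":-0.9,"linear":[0.0115,0.001,0],"angular":[0,0,0]},{"jaw":-0.9,"linear":[0.0115,0.001,0],"angular":[0,0,0]}]'
python3 - <<'E'
from h import *
print(bot.observe()['tool_pos'],bot.observe()['force'])
E
```

```text
time: 10.1
tool_pos: [0.5393, 0.0418, 0.0773]
ee_rot: [0.061, 0.704, -0.061, 0.705]
force: [2.9, 0.8, -3.5]
grip_width: 0.0194
[0.53934299 0.04184759 0.07734057] [ 2.85469639  0.79541647 -3.53259856]
```

```bash
python3 -m jog '[{"jaw":-0.1,"linear":[0,0,0],"angular":[0,0,0]},{"jaw":-0.1,"linear":[0,0,0],"angular":[0,0,0]},{"jaw":-0.1,"linear":[0,0,0],"angular":[0,0,0]},{"jaw":-0.1,"linear":[0,0,0],"angular":[0,0,0]},{"jaw":-0.1,"linear":[-0.025,0,0],"angular":[0,0,0]},{"jaw":-0.1,"linear":[-0.05,0,0],"angular":[0,0,0]},{"jaw":-0.1,"linear":[-0.075,0,0],"angular":[0,0,0]},{"jaw":-0.1,"linear":[-0.075,0,0],"angular":[0,0,0]}]'
python3 - <<'E'
from h import *
go([.567,-.1325,.145],-9.73)
snap('wrist','w7')
E
```

```text
time: 10.77
tool_pos: [0.5416, 0.0416, 0.1569]
ee_rot: [0.061, 0.702, -0.061, 0.707]
force: [1.1, 0.3, 0.6]
grip_width: 0.0386
now [0.5416 0.0416 0.1569] t 10.77 -> linear [ 0.0122 -0.1671  0.0548] angular [-0.16  0.43 -0.05] rows>= 4.228132963993829 0.06511776853484054
```

View pics/w7.png

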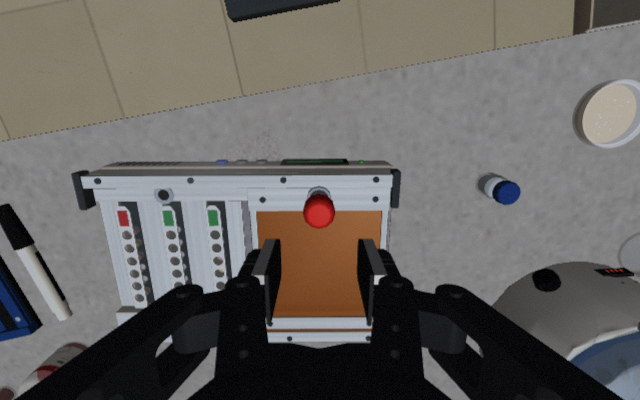

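```bash
python3 -m jog '[{"jaw":-0.2,"linear":[0,-0.167,0.055],"angular":[0,0,0]},{"jaw":-0.2,"linear":[0,-0.167,0.055],"angular":[0,0,0]},{"jaw":-0.2,"linear":[0,-0.167,0.055],"angular":[0,0,0]},{"jaw":-0.2,"linear":[0,-0.167,0.055],"angular":[0,0,0]},{"jaw":-0.2,"linear":[0.012,-0.167,0.055],"angular":[0,0,0]},{"jaw":-0.2,"linear":[0.012,-0.167,0.055],"angular":[0,0,0]},{"jaw":-0.2,"linear":[0.012,-0.167,0.055],"angular":[0,0,0]},{"jaw":-0.2,"linear":[0.012,-0.167,0.055],"angular":[0,0,0]}]'
python3 - <<'E'
from h import *
snap('wrist','w8');crop('w8',240,140,400,300,5,'w8a');snap('side','s8');crop('s8',260,170,350,240,8,'s8a')
print(bot.observe()['tool_pos'],bot.observe()['grip_width'])
E
```

```text
time: 11.48
tool_pos: [0.5635, -0.1311, 0.139]
ee_rot: [0.061, 0.705, -0.06, 0.704]
force: [-0.6, 0.7, -0.0]
grip_width: 0.0344
[ 0.56414666 -0.13076668  0.13983882] 0.0341058222407808
```

View pics/w8.png

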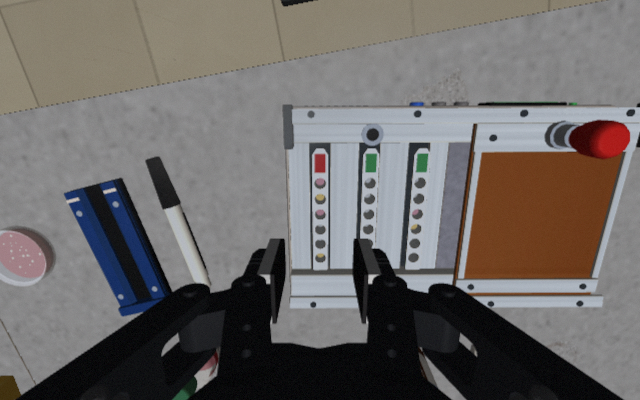

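View pics/w8a.png

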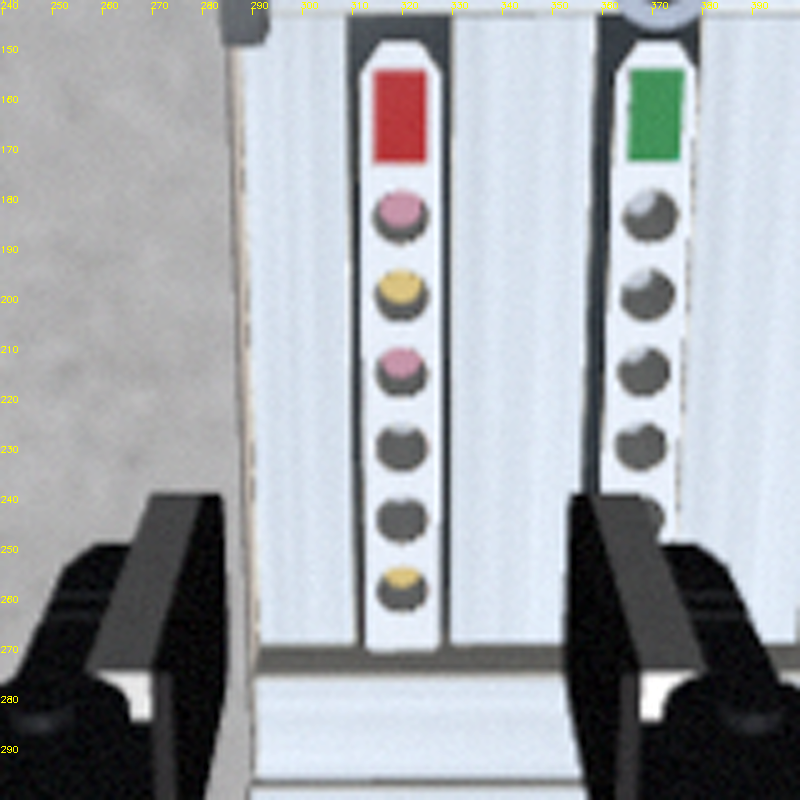

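View pics/s8a.png

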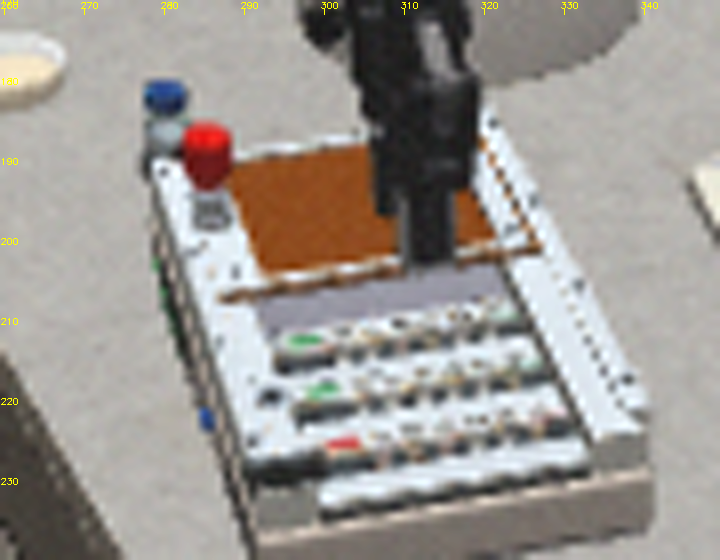

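The red-tabbed strip is confirmed: its tab is at (320,163), its tip at (319.7,147) and its rear end at (319.9,269.5). The green tabs are at (371,163) and (421,163). The knob is down.

```bash
python3 - <<'E'
from h import *
np.set_printoptions(precision=4,suppress=True)
w=load('pics/w8.npz');v=load('pics/w7.npz')
P=lambda x,y:(240+x/5-.5,140+y/5-.5)
a=onz(w,*P(401,40),.053);b=onz(w,*P(402,650),.053);print(a,b,np.linalg.norm(a-b),'yaw',np.degrees(np.arctan2(*(b-a)[[1,0]])))
u=(b-a)/np.linalg.norm(b-a);print('origin est',(a+b)/2)
print('tab centre tri',tri(w,P(400,117),v,(123.5,218)),onz(w,*P(400,117),.053))
crop('w8',55,170,180,320,5,'w8c')
go([*( (a+b)/2)[:2],.0475],-9.73)
E
```

```text
[ 0.5204 -0.1235  0.053 ] [ 0.6186 -0.1404  0.053 ] 0.09964071046261351 yaw -9.729561339575802
origin est [ 0.5695 -0.1319  0.053 ]
tab centre tri (array([ 0.532 , -0.1257,  0.0511]), np.float64(9.27829180800067e-05)) [ 0.5316 -0.1256  0.053 ]
now [ 0.5641 -0.1308  0.1398] t 11.58 -> linear [ 0.0923 -0.0003  0.0056] angular [-0.06 -0.03 -0.02] rows>= 2.2183089911251943 0.00918354315500698
```

View pics/w8c.png

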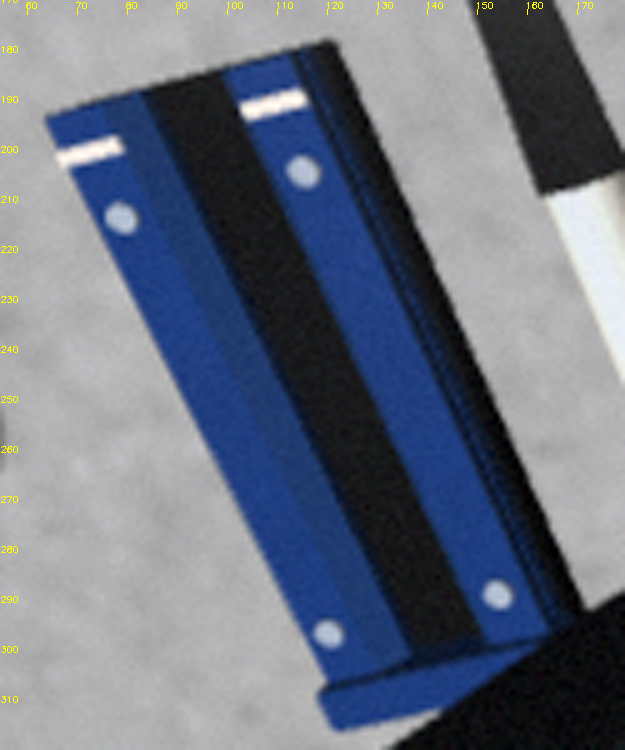

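```bash
python3 -m jog '[{"jaw":-0.4,"linear":[0.03,0,0.005],"angular":[0,0,0]},{"jaw":-0.4,"linear":[0.06,0,0.005],"angular":[0,0,0]},{"jaw":-0.4,"linear":[0.08,0,0.0055],"angular":[0,0,0]},{"jaw":-0.4,"linear":[0.09,0,0.0055],"angular":[0,0,0]},{"jaw":-0.4,"linear":[0.0925,0,0.0055],"angular":[0,0,0]},{"jaw":-0.4,"linear":[0.0925,0,0.0055],"angular":[0,0,0]},{"jaw":-0.4,"linear":[0.0925,0,0.0055],"angular":[0,0,0]}]' 40
python3 - <<'E'
from h import *
s=bot.observe();print(s['tool_pos'],s['force'],s['grip_width']);snap('wrist','w9')
E
```

```text
time: 12.17
tool_pos: [0.5708, -0.1331, 0.0487]
ee_rot: [0.061, 0.704, -0.061, 0.705]
force: [0.3, 0.3, 0.9]
grip_width: 0.0253
[ 0.5708059  -0.13311745  0.04866648] [0.28763998 0.2681154  0.87619678] 0.02533404512407906
```

View pics/w9.png

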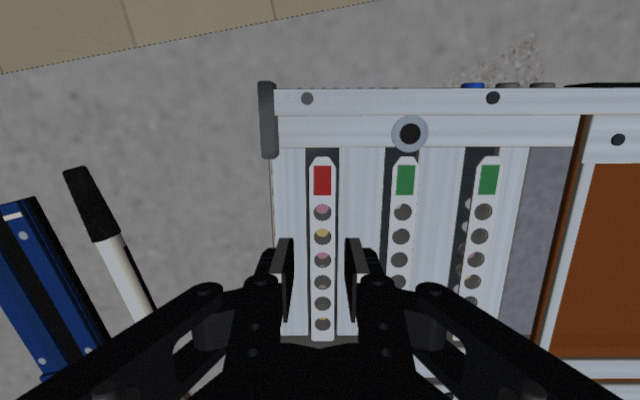

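```bash
python3 -m jog '[{"jaw":-0.4,"linear":[0.0022,0.0009,-0.001],"angular":[0,0,0]},{"jaw":-0.4,"linear":[0.0022,0.0009,-0.001],"angular":[0,0,0]},{"jaw":-1,"linear":[0.0022,0.0009,-0.001],"angular":[0,0,0]},{"jaw":-1,"linear":[0.0022,0.0009,-0.001],"angular":[0,0,0]},{"jaw":-1,"linear":[0.0022,0.0009,-0.001],"angular":[0,0,0]},{"jaw":-1,"linear":[0.0022,0.0009,-0.001],"angular":[0,0,0]},{"jaw":-1,"linear":[0.0022,0.0009,-0.001],"angular":[0,0,0]}]' 45
python3 - <<'E'
from h import *
s=bot.observe();print(s['tool_pos'],s['force'],s['grip_width'])
E
```

```text
time: 12.8
tool_pos: [0.5694, -0.1324, 0.0458]
ee_rot: [0.061, 0.704, -0.061, 0.705]
force: [-1.6, 0.5, 6.4]
grip_width: 0.0104
[ 0.5694299  -0.1324144   0.04584523] [-1.64393016  0.54559966  6.36170598] 0.01038897128221914
```

```bash
python3 -m jog '[{"jaw":-1,"linear":[-0.015,0,0],"angular":[0,0,0]},{"jaw":-1,"linear":[-0.035,0,0],"angular":[0,0,0]},{"jaw":-1,"linear":[-0.06,0,0],"angular":[0,0,0]},{"jaw":-1,"linear":[-0.08,0,0],"angular":[0,0,0]},{"jaw":-1,"linear":[-0.08,0,0],"angular":[0,0,0]}]'
python3 - <<'E'
from h import *
np.set_printoptions(precision=4,suppress=True)
w=load('pics/w8.npz');C=lambda x,y:(55+x/5-.5,170+y/5-.5)
m=[onz(w,*C(*p),.016) for p in [(121,218),(304,171),(329,633),(498,594)]];print(np.array(m))
v=(m[2]+m[3]-m[0]-m[1])/2;print('yaw',np.degrees(np.arctan2(v[1],v[0])),np.linalg.norm(v),(m[0]+m[1])/2,(m[2]+m[3])/2)
f=[onz(w,*C(*p),.006) for p in [(144,92),(222,70),(412,660),(484,640)]];print('groove floor ends',np.array(f),(f[0]+f[1])/2,(f[2]+f[3])/2, np.linalg.norm(f[0]-f[1]))
print('front edge top',onz(w,*C(45,117),.016),onz(w,*C(300,52),.016))
snap('wrist','w10')
go([.585,-.325,.126],4.0)
E
```

```text
time: 13.22
tool_pos: [0.5714, -0.1332, 0.1294]
ee_rot: [0.06, 0.702, -0.062, 0.707]
force: [1.1, 0.0, 0.3]
grip_width: 0.0108
[[ 0.5456 -0.3485  0.016 ]
 [ 0.5428 -0.3129  0.016 ]
 [ 0.6342 -0.3415  0.016 ]
 [ 0.6315 -0.3061  0.016 ]]
yaw 4.444192850296861 0.08886398447013792 [ 0.5442 -0.3307  0.016 ] [ 0.6328 -0.3238  0.016 ]
groove floor ends [[ 0.5253 -0.3436  0.006 ]
 [ 0.5238 -0.3281  0.006 ]
 [ 0.6485 -0.3354  0.006 ]
 [ 0.6465 -0.3193  0.006 ]] [ 0.5245 -0.3358  0.006 ] [ 0.6475 -0.3274  0.006 ] 0.01563794472726643
front edge top [ 0.5254 -0.3545  0.016 ] [ 0.5219 -0.3058  0.016 ]
now [ 0.5706 -0.1329  0.1274] t 13.27 -> linear [ 0.0017 -0.1868  0.0472] angular [-13.9    0.26   0.08] rows>= 4.620114666820392 1.9415418735851622
```

View pics/w10.png

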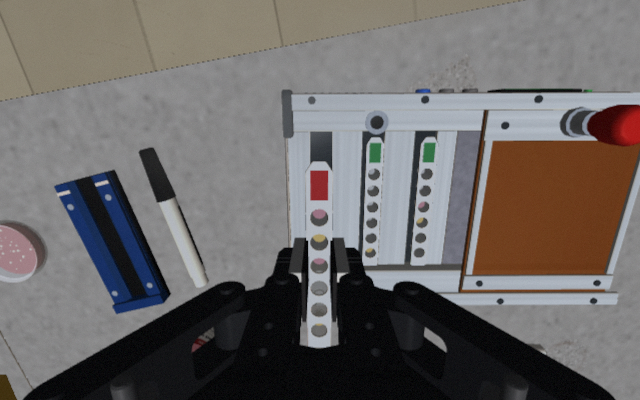

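```bash
python3 - <<'E'
from h import *
go([.589,-.328,.128],4.3)
E
python3 -m jog '[{"jaw":-1,"linear":[0,-0.035,0.009],"angular":[-3,0,0]},{"jaw":-1,"linear":[0,-0.07,0.02],"angular":[-7,0,0]},{"jaw":-1,"linear":[0,-0.105,0.03],"angular":[-11,0,0]},{"jaw":-1,"linear":[0,-0.14,0.04],"angular":[-14.2,0,0]},{"jaw":-1,"linear":[0,-0.175,0.048],"angular":[-14.2,0,0]},{"jaw":-1,"linear":[0,-0.189,0.0505],"angular":[-14.2,0,0]},{"jaw":-1,"linear":[0,-0.189,0.0505],"angular":[-14.2,0,0]},{"jaw":-1,"linear":[0,-0.189,0.0505],"angular":[-14.2,0,0]},{"jaw":-1,"linear":[0,-0.189,0.0505],"angular":[-14.2,0,0]}]'
python3 - <<'E'
from h import *
snap('wrist','w11');crop('w11',240,100,400,290,3.1,'w11a')
E
```

```text
now [ 0.5706 -0.1329  0.1274] t 13.27 -> linear [-0.0002 -0.1891  0.0516] angular [-14.2    0.26   0.08] rows>= 4.699786898742719 1.9834336008406936
time: 14.02
tool_pos: [0.5856, -0.3256, 0.124]
ee_rot: [-0.026, 0.707, 0.027, 0.706]
force: [-0.2, 0.4, -1.1]
grip_width: 0.0105
```

View pics/w11.png

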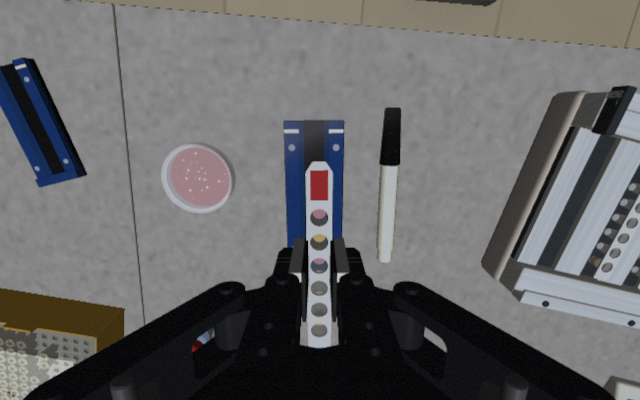

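View pics/w11a.png

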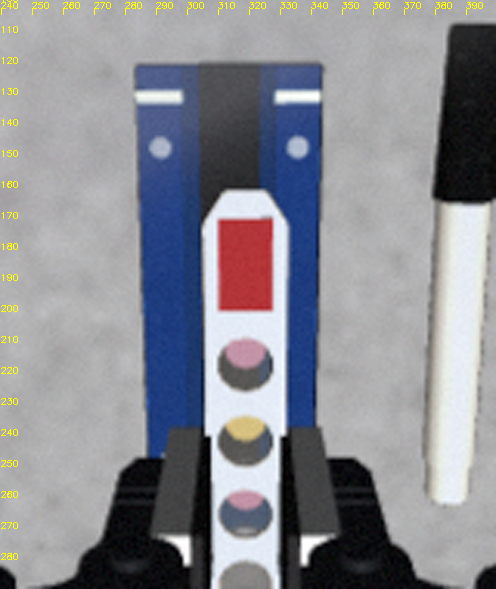

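```bash
python3 - <<'E'
from h import *
np.set_printoptions(precision=4,suppress=True)
w=load('pics/w11.npz');C=lambda x,y:(240+x/3.1-.5,100+y/3.1-.5)
print(w['tool_pos'],R.from_quat(w['ee_rot']).as_matrix().round(4).tolist())
def T(p): return R.from_quat(w['ee_rot']).as_matrix().T@(p-w['tool_pos'])
q={k:onz(w,*C(*p),z) for k,(p,z) in dict(d1=((161,147),.016),d2=((298,147),.016),fl=((135,64),.016),fr=((323,64),.016),bl=((148,450),.016),br=((317,425),.016),gl=((198,66),.006),gr=((260,66),.006)).items()}
for k in q: print(k,q[k],'tool',T(q[k]))
# strip: tip and tab, top surface at tool x = -(TCP z - z): underside .039 when TCP .0458 -> top at +7.2mm above TCP
zt=w['tool_pos'][2]+.0072
a=onz(w,*C(245,190),zt);print('tip',a,T(a))
for p in [(204,320),(287,320),(208,420),(282,420)]: print(T(onz(w,*C(*p),zt)))
E
```

```text
[ 0.5856 -0.3256  0.124 ] [[-0.0018, -0.0755, 0.9971], [0.002, 0.9971, 0.0755], [-1.0, 0.0022, -0.0016]]
d1 [ 0.5459 -0.351   0.016 ] tool [ 0.108  -0.0225 -0.0414]
d2 [ 0.5432 -0.3157  0.016 ] tool [ 0.108   0.0129 -0.0414]
fl [ 0.5256 -0.3586  0.016 ] tool [ 0.108  -0.0286 -0.0622]
fr [ 0.522  -0.3112  0.016 ] tool [ 0.1081  0.0189 -0.0622]
bl [ 0.6314 -0.3503  0.016 ] tool [ 0.1078 -0.0283  0.044 ]
br [ 0.6202 -0.3033  0.016 ] tool [0.1079 0.0194 0.0364]
gl [ 0.5253 -0.3431  0.006 ] tool [ 0.118  -0.0132 -0.0613]
gr [ 0.5241 -0.3269  0.006 ] tool [ 0.1181  0.0031 -0.0613]
tip [ 0.5363 -0.3301  0.1312] [-0.0071 -0.0007 -0.0495]
[-0.0072 -0.0067 -0.0304]
[-0.0071  0.0054 -0.0304]
[-0.0072 -0.0063 -0.0145]
[-0.0072  0.0049 -0.0145]
```

```bash
python3 -m jog '[{"jaw":-1,"linear":[0.02,-0.0042,0.003],"angular":[0,0,0]},{"jaw":-1,"linear":[0.045,-0.0042,0.003],"angular":[0,0,0]},{"jaw":-1,"linear":[0.07,-0.0042,0.003],"angular":[0,0,0]},{"jaw":-1,"linear":[0.085,-0.0042,0.003],"angular":[0,0,0]},{"jaw":-1,"linear":[0.092,-0.0042,0.003],"angular":[0,0,0]},{"jaw":-1,"linear":[0.092,-0.0042,0.003],"angular":[0,0,0]},{"jaw":-1,"linear":[0.092,-0.0042,0.003],"angular":[0,0,0]},{"jaw":-1,"linear":[0.092,-0.0042,0.003],"angular":[0,0,0]}]'
python3 - <<'E'
from h import *
snap('wrist','w12');crop('w12',210,110,430,350,2.4,'w12a');print(bot.observe()['tool_pos'])
snap('side','s12');crop('s12',300,220,400,300,7,'s12a')
E
```

```text
time: 14.73
tool_pos: [0.5906, -0.3311, 0.0347]
ee_rot: [-0.027, 0.706, 0.026, 0.707]
force: [-0.4, 0.4, 0.5]
grip_width: 0.0105
[ 0.59072106 -0.33133902  0.03496509]
```

View pics/w12a.png

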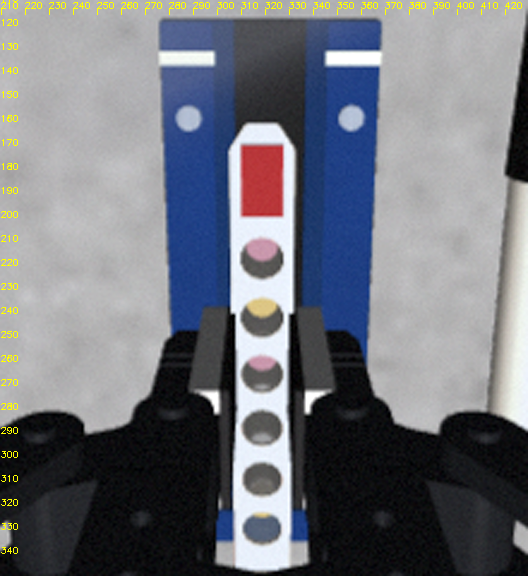

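View pics/s12a.png

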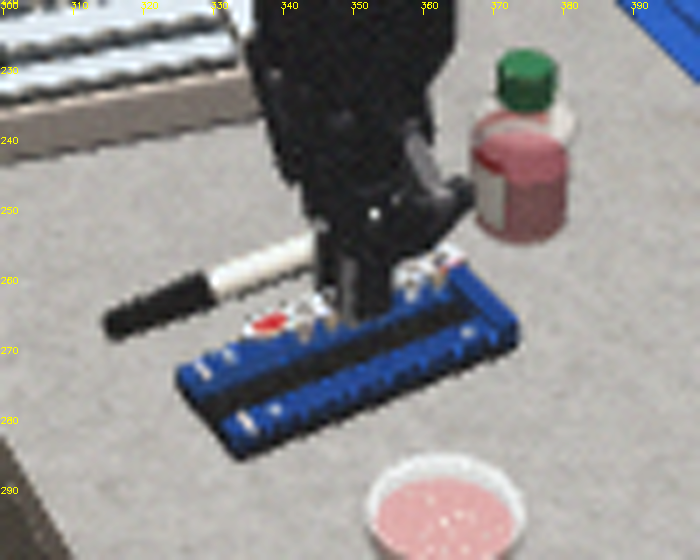

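```bash
python3 - <<'E'
from h import *
np.set_printoptions(precision=4,suppress=True)
w=load('pics/w12.npz');C=lambda x,y:(210+x/2.4-.5,110+y/2.4-.5)
def T(p): return R.from_quat(w['ee_rot']).as_matrix().T@(p-w['tool_pos'])
for k,(p,z) in dict(d1=((188,118),.016),d2=((351,118),.016),fl=((160,18),.016),fr=((382,18),.016),bl=((172,330),.016),br=((368,330),.016),gl=((235,20),.006),gr=((305,20),.006),tip=((262,124),.042),s1=((229,150),.042),s2=((294,150),.042)).items(): print(k,T(onz(w,*C(*p),z)))
E
```

```text
d1 [ 0.0187 -0.0167 -0.0463]
d2 [ 0.0186  0.0186 -0.0463]
fl [ 0.0186 -0.0219 -0.0673]
fr [ 0.0186  0.0244 -0.0673]
bl [ 0.0188 -0.0219  0.0039]
br [0.0187 0.0243 0.0039]
gl [ 0.0286 -0.0066 -0.0666]
gr [ 0.0286  0.0089 -0.0666]
tip [-0.0073 -0.0006 -0.0494]
s1 [-0.0073 -0.0067 -0.0446]
s2 [-0.0073  0.0052 -0.0446]
```

```bash
python3 -m jog '[{"jaw":-1,"linear":[0,0.0018,-0.0015],"angular":[0,0,0]},{"jaw":-1,"linear":[0.004,0.0018,-0.0015],"angular":[0,0,0]},{"jaw":-1,"linear":[0.009,0.0018,-0.0015],"angular":[0,0,0]},{"jaw":-1,"linear":[0.014,0.0018,-0.0015],"angular":[0,0,0]},{"jaw":-1,"linear":[0.0165,0.0018,-0.0015],"angular":[0,0,0]},{"jaw":-1,"linear":[0.0165,0.0018,-0.0015],"angular":[0,0,0]},{"jaw":-1,"linear":[0.0165,0.0018,-0.0015],"angular":[0,0,0]}]'
python3 - <<'E'
from h import *
snap('wrist','w13');crop('w13',210,110,430,350,2.4,'w13a');print(bot.observe()['tool_pos'])
E
```

```text
time: 15.42
tool_pos: [0.5876, -0.3291, 0.0159]
ee_rot: [-0.026, 0.707, 0.027, 0.706]
force: [1.1, 0.8, -0.3]
grip_width: 0.0104
[ 0.58781451 -0.32930207  0.01627601]
```

View pics/w13a.png

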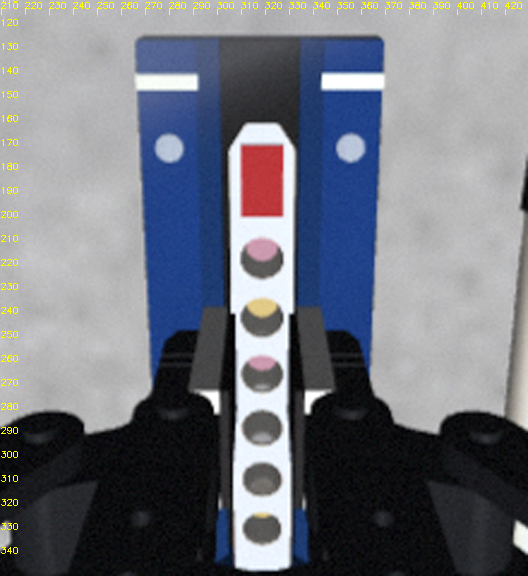

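The strip is centred over the groove at x ≈ 261, about 3 mm above the floor. I'll release it.

```bash
python3 -m jog '[{"jaw":-0.4,"linear":[0.0005,0,0],"angular":[0,0,0]},{"jaw":-0.4,"linear":[0.0005,0,0],"angular":[0,0,0]},{"jaw":-0.4,"linear":[0.0005,0,0],"angular":[0,0,0]},{"jaw":-0.4,"linear":[0.0005,0,0],"angular":[0,0,0]},{"jaw":-0.4,"linear":[-0.02,0,0],"angular":[0,0,0]},{"jaw":-0.4,"linear":[-0.05,0,0],"angular":[0,0,0]},{"jaw":-0.4,"linear":[-0.09,0,0],"angular":[0,0,0]},{"jaw":-0.4,"linear":[-0.09,0,0],"angular":[0,0,0]}]'
python3 - <<'E'
from h import *
snap('wrist','w14');snap('side','s14');crop('s14',310,220,400,300,7,'s14a');crop('w14',240,100,400,290,3.1,'w14a')
E
```

```text
time: 16.13
tool_pos: [0.5916, -0.3319, 0.1152]
ee_rot: [-0.029, 0.703, 0.024, 0.71]
force: [1.2, -0.9, 1.6]
grip_width: 0.0256
```

View pics/w14a.png

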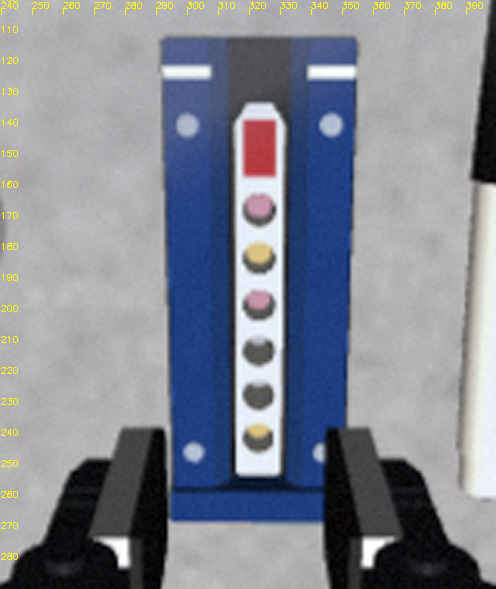

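View pics/s14a.png

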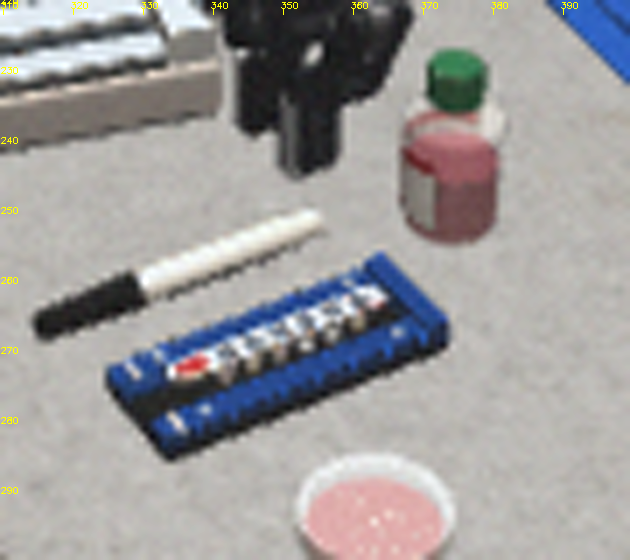

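The strip lies in the groove with its tab at the open end. Next, back to the knob at its open position.

```bash
python3 - <<'E'
from h import *
w=load('pics/w14.npz');C=lambda x,y:(240+x/3.1-.5,100+y/3.1-.5)
a=onz(w,*C(258,102),.02);b=onz(w,*C(258,477),.02);f=[onz(w,*C(x,37),.016) for x in(162,357)]
print('strip',a,b,np.linalg.norm(a-b),'mid',(a+b)/2,'tip-front',a-(f[0]+f[1])/2)
go([.539,.0415,.155],-9.73)
E
```

```text
strip [ 0.5387278  -0.33432025  0.02      ] [ 0.63853888 -0.32644145  0.02      ] 0.10012156291389505 mid [ 0.58863334 -0.33038085  0.02      ] tip-front [0.01500893 0.00082476 0.004     ]
now [ 0.5895 -0.3305  0.1095] t 16.23 -> linear [-0.0469  0.3746 -0.0223] angular [14.04  0.28  0.18] rows>= 9.068840638362769 1.9607718741407365
```

```bash
python3 -m jog '[{"jaw":-0.1,"linear":[-0.03,0.02,0],"angular":[0,0,0]},{"jaw":-0.1,"linear":[-0.046,0.05,-0.003],"angular":[5,0,0]},{"jaw":-0.1,"linear":[-0.046,0.375,-0.022],"angular":[14,0,0]},{"jaw":-0.1,"linear":[-0.046,0.375,-0.022],"angular":[14,0,0]},{"jaw":-0.1,"linear":[-0.046,0.375,-0.022],"angular":[14,0,0]},{"jaw":-0.1,"linear":[-0.046,0.375,-0.022],"angular":[14,0,0]},{"jaw":-0.1,"linear":[-0.046,0.375,-0.022],"angular":[14,0,0]},{"jaw":-0.1,"linear":[-0.046,0.375,-0.022],"angular":[14,0,0]},{"jaw":-0.1,"linear":[-0.046,0.375,-0.022],"angular":[14,0,0]},{"jaw":-0.1,"linear":[-0.046,0.375,-0.022],"angular":[14,0,0]},{"jaw":-0.1,"linear":[-0.046,0.375,-0.022],"angular":[14,0,0]},{"jaw":-0.1,"linear":[-0.046,0.375,-0.022],"angular":[14,0,0]},{"jaw":-0.1,"linear":[-0.046,0.375,-0.022],"angular":[14,0,0]},{"jaw":-0.1,"linear":[-0.046,0.375,-0.022],"angular":[14,0,0]}]'
python3 - <<'E'
from h import *
snap('wrist','w15');go([.539,.0415,.0755],-9.73)
E
```

```text
time: 17.4
tool_pos: [0.5378, 0.042, 0.1519]
ee_rot: [0.06, 0.705, -0.06, 0.704]
force: [-0.1, -0.2, 0.5]
grip_width: 0.0385
now [0.5379 0.0417 0.1521] t 17.45 -> linear [ 0.0766 -0.      0.0012] angular [-0.07 -0.04  0.01] rows>= 1.8362262083274015 0.011256980166514864
```

View pics/w15.png

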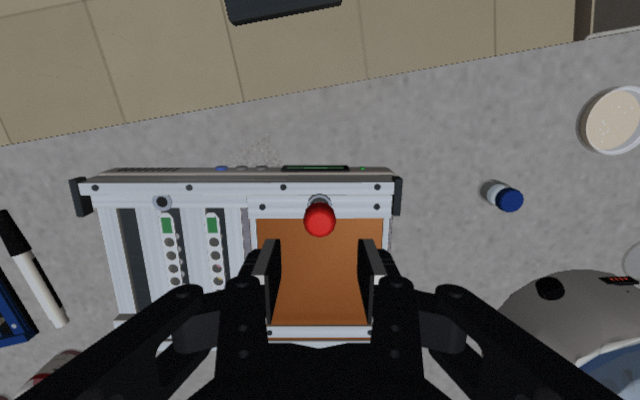

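The knob is centred at (320,219) and the greens are still in their grooves. Now to grip and lift.

```bash
python3 -m jog '[{"jaw":-0.1,"linear":[0.03,0,0.001],"angular":[0,0,0]},{"jaw":-0.1,"linear":[0.055,0,0.001],"angular":[0,0,0]},{"jaw":-0.1,"linear":[0.07,0,0.001],"angular":[0,0,0]},{"jaw":-0.1,"linear":[0.0765,0,0.001],"angular":[0,0,0]},{"jaw":-0.1,"linear":[0.0765,0,0.001],"angular":[0,0,0]},{"jaw":-0.1,"linear":[0.0765,0,0.001],"angular":[0,0,0]},{"jaw":-0.9,"linear":[0.0765,0,0.001],"angular":[0,0,0]},{"jaw":-0.9,"linear":[0.0765,0,0.001],"angular":[0,0,0]},{"jaw":-0.9,"linear":[0.0765,0,0.001],"angular":[0,0,0]},{"jaw":-0.9,"linear":[0.0765,0,0.001],"angular":[0,0,0]},{"jaw":-0.9,"linear":[0.0765,0,0.001],"angular":[0,0,0]},{"jaw":-0.9,"linear":[0.0725,0,0.001],"angular":[0,0,0]},{"jaw":-0.9,"linear":[0.0685,0,0.001],"angular":[0,0,0]},{"jaw":-0.9,"linear":[0.0645,0,0.001],"angular":[0,0,0]},{"jaw":-0.9,"linear":[0.064,0,0.001],"angular":[0,0,0]},{"jaw":-0.9,"linear":[0.064,0,0.001],"angular":[0,0,0]},{"jaw":-0.9,"linear":[0.064,0,0.001],"angular":[0,0,0]}]' 70
python3 - <<'E'
from h import *
snap('wrist','w16');crop('w16',240,120,400,320,3,'w16a');
E
```

```text
time: 18.87
tool_pos: [0.5399, 0.0423, 0.0881]
ee_rot: [0.06, 0.704, -0.06, 0.705]
force: [5.0, -3.0, -9.8]
grip_width: 0.0197
```

View pics/w16a.png

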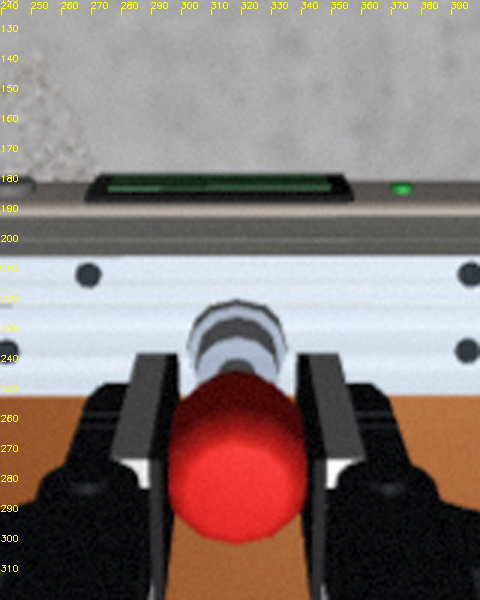

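The knob is up, with 9.8 N on it. Sliding shut: 128 mm in tool -y, a little past to the stop, then down.

```bash
python3 -m jog '[{"jaw":-0.9,"linear":[-0.0005,-0.004,0],"angular":[0,0,0]},{"jaw":-0.9,"linear":[-0.0005,-0.012,0],"angular":[0,0,0]},{"jaw":-0.9,"linear":[-0.0005,-0.024,0],"angular":[0,0,0]},{"jaw":-0.9,"linear":[-0.0005,-0.038,0],"angular":[0,0,0]},{"jaw":-0.9,"linear":[-0.0005,-0.052,0],"angular":[0,0,0]},{"jaw":-0.9,"linear":[-0.0005,-0.066,0],"angular":[0,0,0]},{"jaw":-0.9,"linear":[-0.0005,-0.08,0],"angular":[0,0,0]},{"jaw":-0.9,"linear":[-0.0005,-0.094,0],"angular":[0,0,0]},{"jaw":-0.9,"linear":[-0.0005,-0.106,0],"angular":[0,0,0]},{"jaw":-0.9,"linear":[-0.0005,-0.116,0],"angular":[0,0,0]},{"jaw":-0.9,"linear":[-0.0005,-0.123,0],"angular":[0,0,0]},{"jaw":-0.9,"linear":[-0.0005,-0.127,0],"angular":[0,0,0]},{"jaw":-0.9,"linear":[-0.0005,-0.129,0],"angular":[0,0,0]},{"jaw":-0.9,"linear":[-0.0005,-0.1305,0],"angular":[0,0,0]},{"jaw":-0.9,"linear":[-0.0005,-0.1305,0],"angular":[0,0,0]},{"jaw":-0.9,"linear":[-0.0005,-0.1305,0],"angular":[0,0,0]}]'
```

```text
time: 20.25
tool_pos: [0.5184, -0.0842, 0.0885]
ee_rot: [0.061, 0.704, -0.058, 0.706]
force: [7.7, 3.6, -9.5]
grip_width: 0.0195
```

```bash
python3 -m jog '[{"jaw":-0.9,"linear":[0.004,-0.001,0],"angular":[0,0,0]},{"jaw":-0.9,"linear":[0.008,0,0],"angular":[0,0,0]},{"jaw":-0.9,"linear":[0.0115,0.001,0],"angular":[0,0,0]},{"jaw":-0.9,"linear":[0.0115,0.0015,0],"angular":[0,0,0]},{"jaw":-0.9,"linear":[0.0115,0.0015,0],"angular":[0,0,0]}]'
python3 - <<'E'
from h import *
s=bot.observe();print(s['tool_pos'],s['force'])
E
python3 -m jog '[{"jaw":-0.1,"linear":[0,0,0],"angular":[0,0,0]},{"jaw":-0.1,"linear":[0,0,0],"angular":[0,0,0]},{"jaw":-0.1,"linear":[0,0,0],"angular":[0,0,0]},{"jaw":-0.1,"linear":[0,0,0],"angular":[0,0,0]},{"jaw":-0.1,"linear":[-0.025,0,0],"angular":[0,0,0]},{"jaw":-0.1,"linear":[-0.06,0,0],"angular":[0,0,0]},{"jaw":-0.1,"linear":[-0.09,0,0],"angular":[0,0,0]},{"jaw":-0.1,"linear":[-0.13,0,-0.03],"angular":[0,0,0]},{"jaw":-0.1,"linear":[-0.17,0.02,-0.06],"angular":[0,0,0]},{"jaw":-0.1,"linear":[-0.17,0.05,-0.06],"angular":[0,0,0]},{"jaw":-0.1,"linear":[-0.17,0.05,-0.06],"angular":[0,0,0]}]'
python3 - <<'E'
from h import *
snap('wrist','w17');snap('side','s17');crop('s17',250,170,390,300,5,'s17a')
E
```

```text
time: 20.67
tool_pos: [0.5185, -0.084, 0.0778]
ee_rot: [0.06, 0.704, -0.059, 0.705]
force: [6.1, 0.6, -4.4]
grip_width: 0.0197
[ 0.51845111 -0.08403922  0.07777191] [ 6.05291576  0.60172957 -4.36660024]
time: 21.58
tool_pos: [0.466, -0.0215, 0.2522]
ee_rot: [0.059, 0.703, -0.058, 0.707]
force: [-0.4, 0.6, -0.4]
grip_width: 0.0386
```

View pics/w17.png

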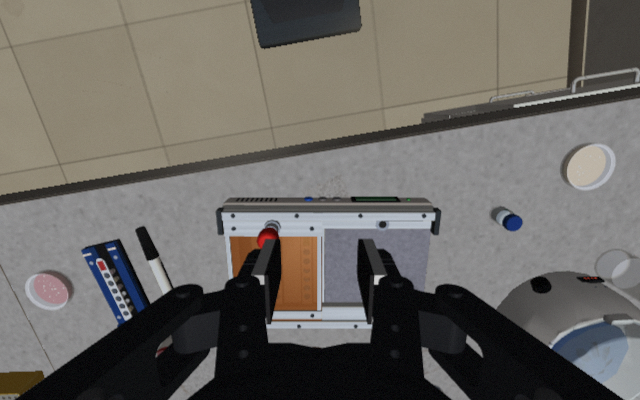

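View pics/s17a.png

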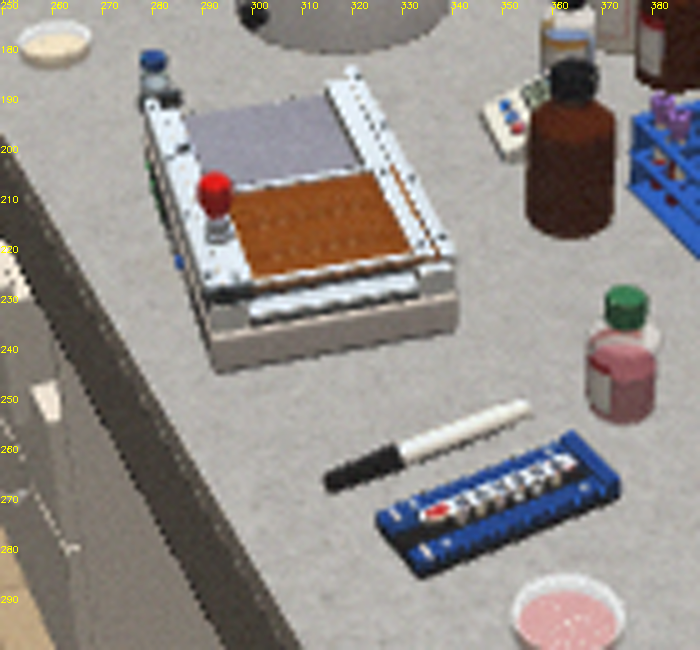

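The views show the cover shut, the strip in the carrier and the vial standing. I'll check the knob's pixel position against the locked start picture.

```bash
python3 - <<'E'
from h import *
for f in ['side0','s5','s17','s8']:
    im=cv2.imread(f'pics/{f}.png').astype(int)[180:230,270:310];m=(im[...,2]>120)&(im[...,1]<70)&(im[...,0]<70)
    v,u=np.nonzero(m);print(f,m.sum(),u.mean()+270 if m.any() else None,v.mean()+180 if m.any() else None,v.min()+180 if m.any() else None)
a=cv2.imread('pics/side0.png')[195:235,280:345].astype(int);b=cv2.imread('pics/s17.png')[195:235,280:345].astype(int);print(abs(a-b).mean())
print(bot.observe()['time'])
E
```

```text
side0 16 292.5 206.125 205
s5 0 None None None
s17 16 292.5 206.125 205
s8 17 287.3529411764706 191.41176470588235 186
2.7380769230769233
21.6833
```

Knob and cover are pixel-identical to the locked start state, so I'm handing in.

```bash
python3 -c "
from cell import bot
print(bot.sign_off())"
```

```text
the job is handed in; nothing more can be done
None
```

The job is done in the order asked and was handed in at about 21.7 s of the 66 s allowed. `sign_off` reported no verdict.

**What I did:**
- **Vial:** stood it upright on the worktop, to the left of the incubator.
- **Opening:** pulled the knob up and slid the cover open to the stop. The plunger dropped into the open hole: the gripper came back down to its starting height.
- **Strip:** moved the red-tabbed strip from the -y groove into the large blue carrier, with its tab at the open end.
- **Closing:** slid the cover shut. The plunger dropped and locked.

**Last checks:**
- **Lock:** in the side view, the knob and cover are at the same pixels as in the locked start picture.
- **Strip:** it measured 100.1 mm long at its expected top height, so it lies flat. It sits about 1 mm from the lengthwise centre.
- **Everything else:** the vial is upright. The green strips were in their grooves when last seen, just before the cover closed. The other bench items look unmoved.

**Disagreements:** the top and wrist cameras differed by about 5 mm on the carrier's y position. I used close wrist views to settle it. The finger-opening reading came out about 1.5 to 2.5 mm below the true widths.

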